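# Hook out the sample tote and load the platform rocker evenly

### The arm

A 7-joint arm with a two-finger parallel gripper is mounted at the origin on the work surface. World frame = base frame: x ahead of the robot, y to its left, z up, the work surface at z = 0. Lengths are in mm, angles in rad, forces in N, time in s.
With the tool pointing down it reaches from about 400 to 875 mm from the base axis. Payload 19.3 kg.
Tool frame: the origin (TCP) lies at the very end of the fingers, on their centre line; the grasp point (between the pads) lies env.grip_depth behind it (env.grip_depth is the distance from the TCP to the grasp point, in mm); x points along the fingers, z is the direction in which the jaws open and shut, and the axes are right-handed (so a half turn about x gives the same grasp; the last joint's range is limited). The gripper opens to 85 mm and grips with 20 to 120 N. Pads are 22 mm wide; open, the fingers measure 114 mm over their backs; the gripper's body (76 mm by 85 mm) begins 54 mm behind the grasp point. The pads swing forward as they close: fully open they stand 13 mm farther back than shut.
Start: joints at [-1.242, 0.521, -0.036, 1.599, 0.021, 1.021, -0.113], TCP at [242.713, 575.938, 231.291] pointing down, gripper open.
Joint ranges: [-2.91, 2.91], [-0.3, 2.13], [-1.5, 1.42], [0.17, 2.43], [-1.26, 4.41], [0.16, 1.93], [-2.52, 2.52]. Speed limits (rad/s): [1.89, 1.89, 2.39, 2.39, 3.01, 3.01, 3.01].

### API

Orientations are given as a unit quaternion [x, y, z, w].
In Python, from station import env, vision, ticket gives the robot as it stands.
- The arm moves only by the tool apply_moves, never from a script. Its argument "moves" is a list that holds one entry, the list of rows, each a list of 7 numbers: the shift along the tool's x, y, z in m, then the turn, a rotation vector about the tool's x, y, z in rad, then the gripper's target within -1 to 1 (fully open at 1, half-way at 0, shut at -1). A call has 1 to 12 rows; each row shifts and turns the commanded pose from where the row before left it, along the tool's axes as they then stand; what a row does not reach is not made up. A row lasts 1/8 s, in which the tool goes at most 62.5 mm and 10.7 degrees, less where a joint would pass 70% of its speed; a pose out of reach is approached as far as the arm can. A call is refused whole if a number of a shift passes 0.0625 or a number of a turn 0.188, either way. A call with a gripper value outside its range is refused whole. The fingers move at their own pace and stop on an object; "squeeze" is the grip in N (left out, the last holds). Time passes only in rows, so rows that do not move let the fingers close. It gives the time, the measured TCP pose, the force and the opening at its end, in the units of the state.
- env.get_state(): the state, without advancing time (a new reading comes with each control period).
- vision.snapshot(name): name is "scene" or "top"; returns (picture, depth): 400x640x3 uint8, blue, green, red; 400x640 float32, mm along the optical axis (not along the pixel's ray), 0 where there is no reading.
- vision.calibration(name): a dict with "vertical_fov" (degrees; the focal length in pixels is half the picture's height over the tangent of half this angle, whatever the lens; pixels are square), "cx", "cy" (the principal point, pixels), "k1" (the pictures are not rectified: a ray, as slopes to the right and down, at radius r is drawn at 1 + k1 r^2 times it, then the intrinsics apply), "rvec" (rotation vector, rad) and "tvec" (3), from world to camera coordinates, as OpenCV has them. Camera axes: x right, y down, z forward; pixel columns grow to the right and rows downward; lengths in mm; the calibration is good to about 2 mm. A picture is of the moment at which its call begins. calibration takes no time and is no camera call.
- ticket.sign_off(): hands the job in, once; it reports no verdict.
The state is a dict: "t": time; "joint_pos": joint angles; "joint_vel": joint speeds; "joint_efforts": joint torques, N m; "tcp_pos": TCP position; "ee_rot": TCP orientation; "wrist_force": force on the tool from outside, world axes, zero at the start; "moment": the same for the moment, N m; "gripper_width": finger opening in mm.
Only numpy, scipy, OpenCV 4.12 (cv2) and the standard library are available. Lean on these libraries where they do the work, as an engineer would, in place of code of your own. Each camera call takes 0.05 s, during which the arm holds its last target.

### The job

Use the hook tool to catch the pull ring of the sample tote and drag the tote straight out until all of it is clear of the low shelf. Then stand every jar from the tote upright in the two lanes of the rocker tray, shared as evenly as possible between its two sides so that the tray rests level. Stand the hook tool back in the middle of its round cork mat, leave the tote clear of the shelf, and do not disturb the flask or the paper cups.

Things in the scene. Friction and masses are not known exactly. Their poses are not given: they have to be found in the camera images.
- shelf: Fixed white riser shelf: board 240 (local x) x 300 (y) mm, underside 150 mm and top 166 mm above the bench, four 14 mm posts at x +-105, y +-138 mm; a box and a ceramic jar on it reach 216 mm. Origin: on the bench below the board's middle. Local -x is the open front through which the tote is dragged out; the board's front edge is at x = -120 mm.
- tote: Loose grey open tote, 176 (x) x 136 (y) x 22 mm high, floor 4 mm thick, 0.22 kg, under the shelf at first. Six 54 x 54 mm cells centred at x -57, 0, 57 and y -37, 37 mm; dividers 16 mm high (3 mm thick; 20 mm along the middle). Pull ring on its front (-x) wall. Origin: centre of underside. Set square, it is just clear of the board with its origin at x = -208 mm of the shelf; pull it some 5 cm further.
- ring (a point): Centre of the tote's pull ring, which lies flat (axis vertical) 40 mm above the tote's underside, at local (-113, 0, 40) mm of the tote. Bar 8 mm thick, clear opening about 38 mm. At the start the ring just shows in front of the shelf's edge.
- hook: Loose hook tool standing on its flat foot, 0.2 kg. Foot 100 (local x) x 50 (y) x 6 mm; upright wooden grip 70 (x) x 20 (y) mm, from 6 to 64 mm height, over the origin: pinch it across y. A steel rod 8 mm thick runs from the grip along +x at 54 mm height to x = 140 mm and there bends straight down to its tip. Origin: centre of the foot's underside.
- hook_tip (a point): Lower end of the hook's down-turned finger (8 mm thick), at local (140, 0, 6) mm of the tool; the finger is vertical, from the rod at 54 mm down to this point.
- mat: Fixed round cork mat, 150 mm across and 3 mm thick, where the hook tool lives; it is standing on it at the start. Origin: centre of the mat's underside, on the bench.
- rocker: Fixed white base of a platform rocker, 150 x 110 mm. Origin: on the bench below the middle of the tray. The tray pivots about local x, so its two sides are local +y and -y.
- tray_centre (a point): Middle of the top face of the rocker's aluminium tray (184 along x, 194 along y), 66 mm above the bench when level; turns with the tray. Along each side runs a lane for up to three jars: 56 mm wide, 178 mm long, centred at local y +65 and -65 mm, with walls 9 mm high and 3 mm thick. The middle strip between the lanes stays empty.
- tray (a joint): Tilt of the rocker tray, rad, 0 is level, positive lifts the +y side; a spring centres it (2 Nm/rad, stops at +-0.2). One jar more on one side tilts it about 0.04 rad, two jars about 0.085.
- jar0: Upright sample jar with white screw lid, 44 mm across, 66 mm high, 0.12 kg, in one of the tote's cells. All jars are alike; four to six are present (absent ones read None). Origin: centre of its underside.
- jar1: Upright sample jar with white screw lid, 44 mm across, 66 mm high, 0.12 kg, in one of the tote's cells. All jars are alike; four to six are present (absent ones read None). Origin: centre of its underside.
- jar2: Upright sample jar with white screw lid, 44 mm across, 66 mm high, 0.12 kg, in one of the tote's cells. All jars are alike; four to six are present (absent ones read None). Origin: centre of its underside.
- jar3: Upright sample jar with white screw lid, 44 mm across, 66 mm high, 0.12 kg, in one of the tote's cells. All jars are alike; four to six are present (absent ones read None). Origin: centre of its underside.
- jar4: Upright sample jar with white screw lid, 44 mm across, 66 mm high, 0.12 kg, in one of the tote's cells. All jars are alike; four to six are present (absent ones read None). Origin: centre of its underside.
- jar5: Upright sample jar with white screw lid, 44 mm across, 66 mm high, 0.12 kg, in one of the tote's cells. All jars are alike; four to six are present (absent ones read None). Origin: centre of its underside.
- flask: Bystander: glass conical flask, 68 mm across, 100 mm high. Origin: centre of its underside.
- cup_a: Bystander: paper cup, 76 mm across, 90 mm high. Origin: centre of its underside.
- cup_b: Bystander: paper cup, 76 mm across, 90 mm high. Origin: centre of its underside.
There are look-alikes about, which are no part of the job. Several things have the shape of the mat; the one meant has the colours described above.

How it is judged (in metres and radians):
On the way, in this order (a step that is already met when the one before it is completed fails the run):
1. the hook's tip is down inside the tote's pull ring while the tote is still under the shelf (x of hook_tip in the frame of tote between -0.136 and -0.088 m and y of hook_tip in the frame of tote between -0.024 and 0.024 m and z of hook_tip in the frame of tote below 0.036 m and x of tote in the frame of shelf above -0.1 m), for 0.1 s.
2. the tote is clear of the shelf with the hook still in its ring (x of hook_tip in the frame of tote between -0.136 and -0.088 m and y of hook_tip in the frame of tote between -0.024 and 0.024 m and z of hook_tip in the frame of tote below 0.036 m and x of tote in the frame of shelf below -0.215 m), for 0.1 s.
At the end, for the whole second after the job is handed in: Every jar stands upright and at rest in a tray lane (origin within 11 mm of the lane centre line); tray within 0.067 rad of level; tote clear of the shelf (origin beyond local x -210 mm of the shelf); hook tool upright, origin within 35 mm of the mat centre ((y of jar0 in the frame of tray_centre between -0.076 and -0.054 m or y of jar0 in the frame of tray_centre between 0.054 and 0.076 m) and x of jar0 in the frame of tray_centre between -0.073 and 0.073 m and z of jar0 in the frame of tray_centre between -0.006 and 0.008 m and angle between each of jar0, jar1, jar2, jar3, jar4, jar5's own z axis and vertical below 0.2 rad and linear speed of each of jar0, jar1, jar2, jar3, jar4, jar5 below 0.03 m/s and (y of jar1 in the frame of tray_centre between -0.076 and -0.054 m or y of jar1 in the frame of tray_centre between 0.054 and 0.076 m) and x of jar1 in the frame of tray_centre between -0.073 and 0.073 m and z of jar1 in the frame of tray_centre between -0.006 and 0.008 m and (y of jar2 in the frame of tray_centre between -0.076 and -0.054 m or y of jar2 in the frame of tray_centre between 0.054 and 0.076 m) and x of jar2 in the frame of tray_centre between -0.073 and 0.073 m and z of jar2 in the frame of tray_centre between -0.006 and 0.008 m and (y of jar3 in the frame of tray_centre between -0.076 and -0.054 m or y of jar3 in the frame of tray_centre between 0.054 and 0.076 m) and x of jar3 in the frame of tray_centre between -0.073 and 0.073 m and z of jar3 in the frame of tray_centre between -0.006 and 0.008 m and (y of jar4 in the frame of tray_centre between -0.076 and -0.054 m or y of jar4 in the frame of tray_centre between 0.054 and 0.076 m) and x of jar4 in the frame of tray_centre between -0.073 and 0.073 m and z of jar4 in the frame of tray_centre between -0.006 and 0.008 m and (y of jar5 in the frame of tray_centre between -0.076 and -0.054 m or y of jar5 in the frame of tray_centre between 0.054 and 0.076 m) and x of jar5 in the frame of tray_centre between -0.073 and 0.073 m and z of jar5 in the frame of tray_centre between -0.006 and 0.008 m and value of joint tray between -0.067 and 0.067 rad and x of tote in the frame of shelf below -0.21 m and angle between each of tote, hook's own z axis and vertical below 0.1 rad and horizontal distance between hook and mat below 0.035 m and height (world z) of hook below 0.01 m and linear speed of hook below 0.02 m/s); the robot touches nothing.
It fails at once if a bystander is moved more than 30 mm or tipped (distance of any of flask, cup_a, cup_b from where it was at the start of the episode above 0.03 m or angle between any of flask, cup_a, cup_b's own z axis and vertical above 0.3 rad).
Of jar0, jar1, jar2, jar3, jar4, jar5 only 4 to 6 are there at a start; the rules pass over those that are not, and their reading is None.
At some moment in a run one of hook, tote may be knocked a few centimetres aside while the robot is not near it.
It also fails if it takes over 210 s, if anything falls off the work surface, if the arm or the gripper's body presses on something with over 40 N, if the wrist force passes 120 N, or if a joint passes its speed limit or range.

## Working session

There is one attempt and no reset: what is moved stays moved. The work goes in short steps, Python scripts to look and compute and a tool call to move; the robot and the scene stay as the last step left them, time stands still between calls to the robot, and variables do not carry over. Pictures are saved under pics/ and viewed, and the job is handed in when it is done.

Besides the shell and the picture viewer there is one more tool, called as a command line: name --argument value ..., lists and objects as JSON in quotes. apply_moves: Moves the arm, as the interface text tells. Its arguments: {"type":"object","properties":{"moves":{"type":"array","items":{"type":"array","items":{"type":"array","items":{"type":"number"}}}},"squeeze":{"type":"number"}},"required":["moves"]}

```bash
ls; mkdir -p pics
python3 - <<'E'
from station import env, vision, ticket
import cv2
print(env.get_state(), env.grip_depth)
for n in ("scene","top"):
    p,d=vision.snapshot(n); print(vision.calibration(n))
    cv2.imwrite(f"pics/{n}0.png",p)
E
```

```text
pics
{'t': 0.0, 'joint_pos': array([-1.24221129,  0.52202212, -0.03630149,  1.60001597,  0.02119055,
        1.02110965, -0.11278137]), 'joint_vel': array([ 7.87816284e-04,  5.60114028e-04, -1.43848176e-05, -7.20521958e-04,
        6.25342800e-04,  8.34020912e-04,  6.47821852e-04]), 'joint_efforts': array([-3.05394587e-05, -9.27115631e+01,  1.97927222e+00, -3.69919288e+01,
        1.76191342e-02,  8.51923891e-03,  3.16246212e-05]), 'tcp_pos': array([242.59817926, 575.61734545, 230.71812453]), 'ee_rot': array([-0.39130553,  0.58946034,  0.39079653,  0.58880775]), 'wrist_force': array([ 0.12248811, -0.49624855, -0.17147854]), 'moment': array([-0.06006897,  0.03898173,  0.02025272]), 'gripper_width': 85.38517521953872} 18.700000000000003
{'vertical_fov': 53.92926394892049, 'cx': 322.48609649643936, 'cy': 198.57079892068077, 'k1': -0.06576408781238047, 'rvec': array([ 1.24307714,  2.0936539 , -1.10824836]), 'tvec': array([ 281.36421468, -175.59939191, 1497.96544228])}
{'vertical_fov': 56.35997524636939, 'cx': 316.9216400634765, 'cy': 194.86605782107128, 'k1': -0.05655044528808446, 'rvec': array([ 2.1244512 , -2.11522535,  0.17380777]), 'tvec': array([-35.77908022, 510.74453722, 802.21387781])}
```

View pics/scene0.png

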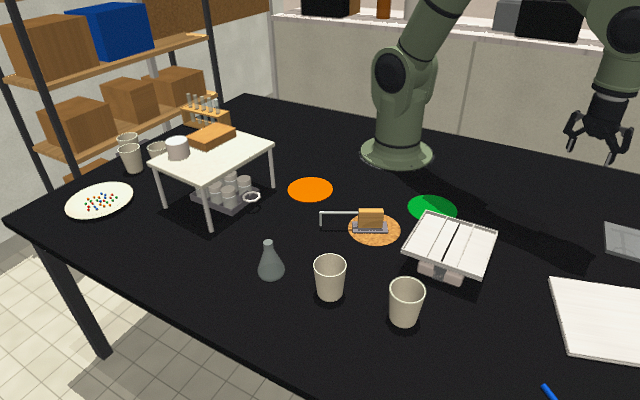

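View pics/top0.png

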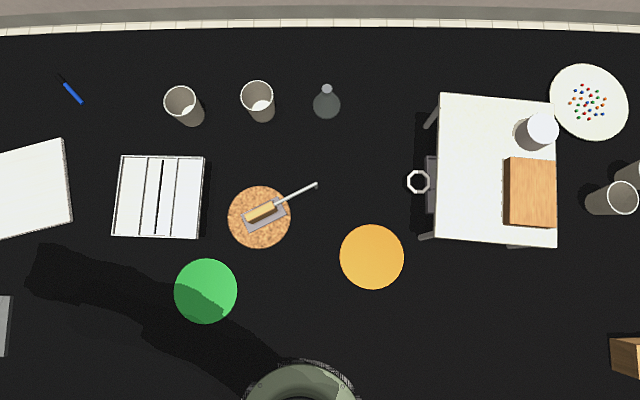

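Top view: the robot base is at the bottom (300,395). The hook is on the speckled cork mat (260,217), the green (205,291) and orange (372,257) discs are decoys, and the ring is at (418,181). The shelf is on the right, the rocker at (160,197), the cups at (183,103) and (258,100), and the flask at (327,103).

```bash
cat > h.py <<'E'
import numpy as np, cv2
from scipy.spatial.transform import Rotation as R
from station import env, vision, ticket
def cal(n):
    c=vision.calibration(n); f=200/np.tan(np.radians(c['vertical_fov'])/2)
    K=np.array([[f,0,c['cx']],[0,f,c['cy']],[0,0,1.]]); D=np.array([c['k1'],0,0,0.])
    return K,D,np.array(c['rvec']),np.array(c['tvec'])
def px2w(n,u,v,z):
    K,D,r,t=cal(n); Rm=cv2.Rodrigues(r)[0]
    s=cv2.undistortPoints(np.array([[[u,v]]],float),K,D)[0,0]
    d=Rm.T@np.array([s[0],s[1],1]); o=-Rm.T@t
    return o+d*(z-o[2])/d[2]
def w2px(n,P):
    K,D,r,t=cal(n)
    return cv2.projectPoints(np.array(P,float).reshape(-1,1,3),r,t,K,D)[0][:,0]
def crop(n,name,x0,y0,x1,y1,s,pts=None):
    p,d=vision.snapshot(n)
    if pts is not None:
        for q in w2px(n,pts): cv2.circle(p,(int(round(q[0])),int(round(q[1]))),1,(0,0,255),-1)
    c=cv2.resize(p[y0:y1,x0:x1],None,fx=s,fy=s,interpolation=cv2.INTER_CUBIC); cv2.imwrite('pics/'+name,c); return p,d
def st():
    s=env.get_state(); r=R.from_quat(s['ee_rot']).as_matrix()
    print('t',round(s['t'],2),'tcp',s['tcp_pos'].round(1),'w',round(s['gripper_width'],1),'F',s['wrist_force'].round(1)); print('q',s['joint_pos'].round(3)); print('axes x,y,z',r.T.round(3).tolist()); return s,r
def cloud(n,d):
    """world xyz per pixel from depth"""
    K,D,r,t=cal(n); Rm=cv2.Rodrigues(r)[0]
    vv,uu=np.mgrid[0:400,0:640]
    s=cv2.undistortPoints(np.stack([uu,vv],-1).reshape(-1,1,2).astype(float),K,D).reshape(400,640,2)
    X=np.concatenate([s,np.ones((400,640,1))],-1)*d[...,None]
    return (X-t)@Rm
E
python3 - <<'E'
from h import *
st()
K,D,r,t=cal('top');print('cam',-cv2.Rodrigues(r)[0].T@t)
p,d=crop('top','hook1.png',210,160,340,260,6)
crop('top','shelf1.png',390,70,570,260,3)
crop('top','rock1.png',100,140,220,250,5)
C=cloud('top',d)
for nm,u,v in [('mat',259,218),('rodtip',316,184),('griptop',262,211),('ring',409,182),('board',470,130),('boardcentre',497,170),('tray',158,197),('bench',350,330),('cup',250,88),('flask',327,89)]:
    print(nm,C[v,u].round(1))
for nm,u,v,z in [('mat',259.5,217,3),('mat scene z',0,0,0)]: print(nm,px2w('top',u,v,z).round(1))
E
```

```text
t 0.1 tcp [242.6 575.7 230.8] w 85.2 F [-0.4  0.3  0. ]
q [-1.242  0.522 -0.036  1.6    0.021  1.021 -0.113]
axes x,y,z [[-0.0, -0.001, -1.0], [-0.922, 0.388, -0.0], [0.388, 0.922, -0.001]]
cam [359.23237134 -47.65465895 879.9820268 ]
mat [458.1  97.6  40.9]
rodtip [533.6 -31.5  57.9]
griptop [470.5  86.9  67.2]
ring [ 541.6 -244.1   44.6]
board [ 622.5 -343.3  167.1]
boardcentre [ 540.  -391.7  166.3]
tray [500.8 322.8  69. ]
bench [ 209.2 -109.2    2.8]
cup [761.3 124.8  69.9]
flask [743.1 -55.7 100.2]
mat [464.9 103.1   3. ]
mat scene z [1090.2  888.6    0. ]
```

View pics/hook1.png

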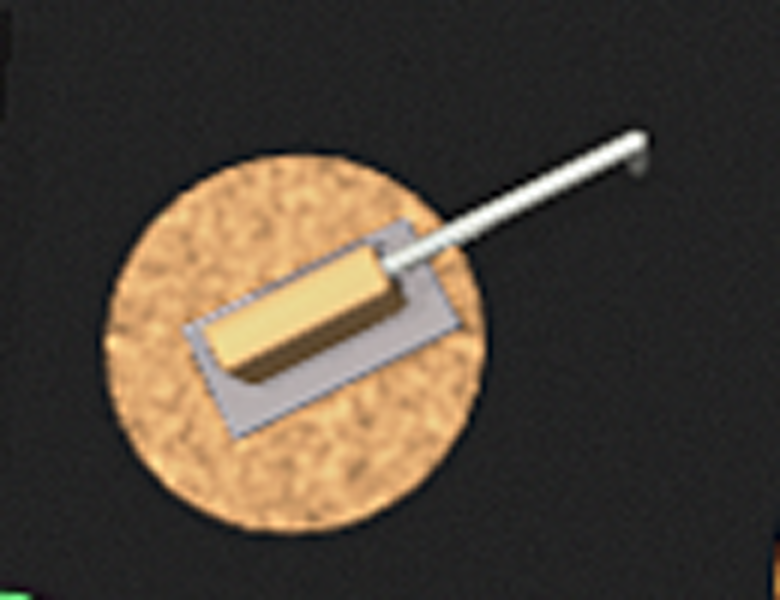

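View pics/shelf1.png

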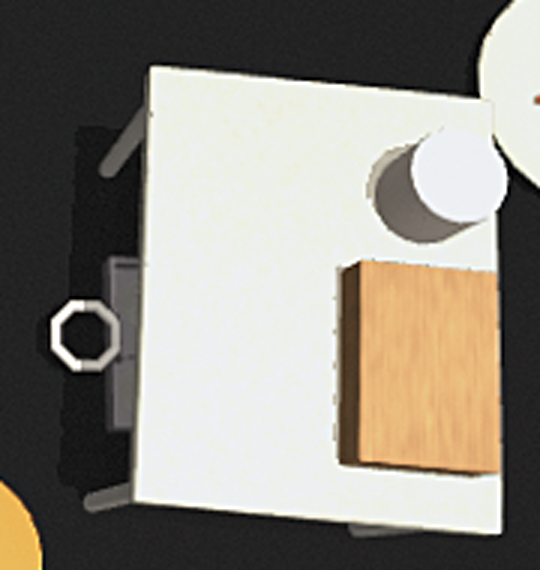

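View pics/rock1.png

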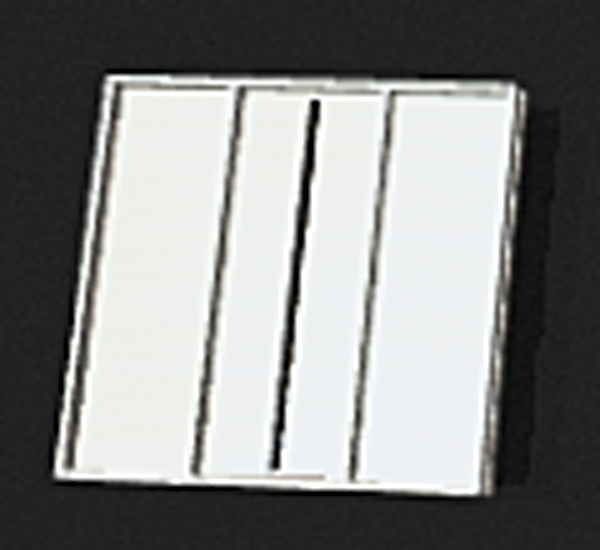

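Run:
```python
from h import *
def show(nm,pts,ox,oy,s,z):
    q=np.array([px2w('top',ox+(x+.5)/s-.5,oy+(y+.5)/s-.5,z) for x,y in pts]); print(nm,q[:,:2].round(1).tolist(),'mean',q.mean(0)[:2].round(1)); return q
g=show('grip',[(203,326),(372,246),(392,287),(225,371)],210,160,6,67)
show('foot',[(188,328),(405,218),(462,325),(237,438)],210,160,6,9)
tip=show('rodtip',[(640,138)],210,160,6,61)
show('mat',[(296,152),(296,534),(106,343),(487,343)],210,160,6,3)
d=tip[0]-g.mean(0); print('yaw',np.degrees(np.arctan2(d[1],d[0])),np.hypot(*d[:2]))
b=show('board',[(150,67),(135,500),(500,533),(493,100)],390,70,3,166)
e=[(b[(i+1)%4]-b[i])[:2] for i in range(4)];print([ (np.hypot(*x).round(1),np.degrees(np.arctan2(x[1],x[0])).round(1)) for x in e])
show('ring',[(86,335)],390,70,3,44)
t=show('totefront',[(107,258),(110,428)],390,70,3,22); x=(t[1]-t[0]);print(np.hypot(*x[:2]),np.degrees(np.arctan2(x[1],x[0])))
b=show('tray',[(108,75),(525,84),(490,495),(55,478)],100,140,5,75)
e=[(b[(i+1)%4]-b[i])[:2] for i in range(4)];print([ (np.hypot(*x).round(1),np.degrees(np.arctan2(x[1],x[0])).round(1)) for x in e])
show('slit',[(316,100),(276,468)],100,140,5,66)
for nm,u,v,z in [('cupA',183,97,90),('cupB',257,92,90),('flask',327,89,100)]: print(nm,px2w('top',u,v,z).round(0))
crop('scene','scA.png',300,170,520,290,3.6)
crop('scene','scB.png',140,120,300,240,4.8)
```

```text
grip [[463.9, 128.0], [493.9, 66.4], [478.6, 58.6], [447.3, 119.2]] mean [470.9  93. ]
foot [[470.5, 146.4], [514.8, 61.7], [472.2, 38.2], [427.4, 125.4]] mean [471.2  92.9]
rodtip [[536.1, -32.1]] mean [536.1 -32.1]
mat [[542.6, 107.1], [390.6, 102.1], [465.1, 180.3], [465.9, 28.8]] mean [466.  104.6]
yaw -62.48255087427074 141.1518578954878
board [[705.0, -287.0], [409.3, -260.8], [387.7, -497.0], [684.1, -526.1]] mean [ 546.5 -392.7]
[(np.float64(296.9), np.float64(174.9)), (np.float64(237.2), np.float64(-95.2)), (np.float64(297.7), np.float64(-5.6)), (np.float64(240.0), np.float64(85.0))]
ring [[543.4, -265.7]] mean [ 543.4 -265.7]
totefront [[610.9, -291.1], [474.8, -287.0]] mean [ 542.9 -289. ]
136.18537934331923 178.27837362082587
tray [[598.2, 415.7], [593.1, 220.2], [408.3, 224.5], [413.7, 421.3]] mean [503.3 320.4]
[(np.float64(195.6), np.float64(-91.5)), (np.float64(184.9), np.float64(178.6)), (np.float64(196.9), np.float64(88.4)), (np.float64(184.6), np.float64(-1.7))]
slit [[588.5, 320.3], [419.8, 324.9]] mean [504.1 322.6]
cupA [731. 275.  90.]
cupB [741. 104.  90.]
flask [743. -56. 100.]
```

View pics/scA.png

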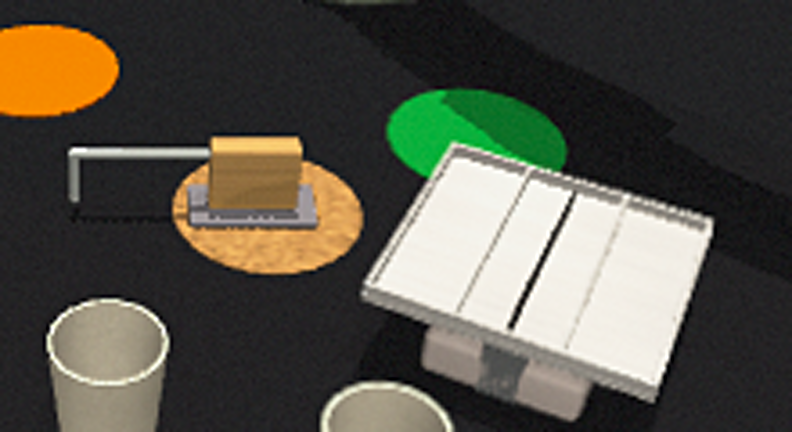

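View pics/scB.png

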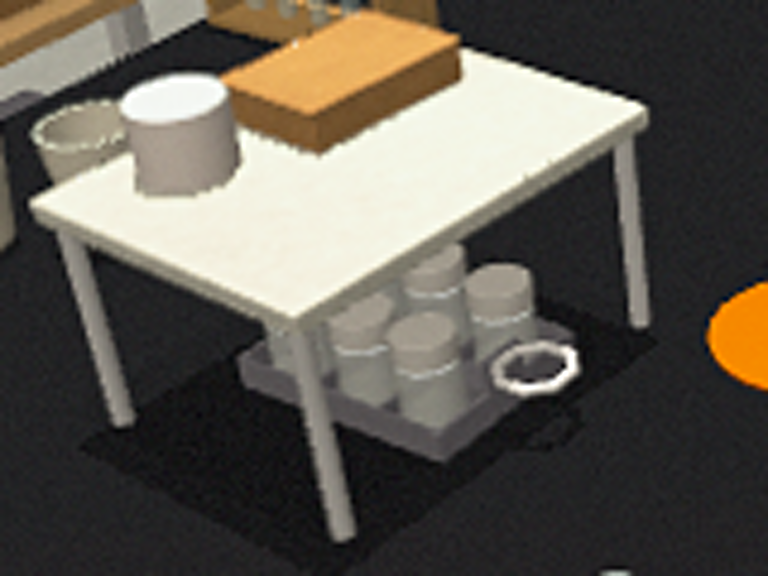

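```bash
cat >> h.py <<'E'
def plan(P,psi,n,g):
    """rows from the measured pose to tcp P (mm), jaw yaw psi (deg, mod 180 handled by caller), tool straight down"""
    s=env.get_state(); Rm=R.from_quat(s['ee_rot']); m=Rm.as_matrix()
    cur=np.degrees(np.arctan2(m[1,2],m[0,2]))
    tx=np.array([0,0,-1.]); a=np.radians(psi); tz=np.array([np.cos(a),np.sin(a),0]); T=R.from_matrix(np.stack([tx,np.cross(tz,tx),tz],1))
    rv=(Rm.inv()*T).as_rotvec()/n; step=(np.array(P,float)-s['tcp_pos'])/1000/n
    print('cur yaw %.1f'%cur,'tilt',np.degrees(np.arccos(-m[2,0])).round(2),'tcp',s['tcp_pos'].round(1),'t %.1f w %.1f'%(s['t'],s['gripper_width']),'F',s['wrist_force'].round(1))
    Q=Rm
    if np.linalg.norm(rv*n)<0.004: rv=rv*0
    rows=[]
    for k in range(n):
        d=Q.inv().apply(step); rows.append([*d.round(4).tolist(),*rv.round(3).tolist(),g]); Q=Q*R.from_rotvec(rv)
    print(str(rows).replace(' ','').replace('-0.0,','0,').replace('0.0,','0,'))
E
python3 -c "
from h import *
plan((471,93,231),27.5,12,1)"
```

```text
cur yaw 67.1 tilt 0.01 tcp [242.7 575.9 231.2] t 0.3 w 85.3 F [ 0.  -0.2  0.8]
[[0,-0.0332,-0.0297,0.058,0,0,1],[0,-0.0348,-0.0277,0.058,0,0,1],[0,-0.0364,-0.0257,0.058,0,0,1],[0,-0.0378,-0.0235,0.058,0,0,1],[0,-0.0391,-0.0213,0.058,0,0,1],[0,-0.0402,-0.019,0.058,0,0,1],[0,-0.0413,-0.0167,0.058,0,0,1],[0,-0.0422,-0.0143,0.058,0,0,1],[0,-0.0429,-0.0118,0.058,0,0,1],[0,-0.0435,-0.0093,0.058,0,0,1],[0,-0.044,-0.0068,0.058,0,0,1],[0,-0.0443,-0.0043,0.058,0,0,1]]
```

apply_moves --moves '[[[0,-0.033,-0.03,0.058,0,0,1],[0,-0.035,-0.028,0.058,0,0,1],[0,-0.036,-0.026,0.058,0,0,1],[0,-0.038,-0.0235,0.058,0,0,1],[0,-0.039,-0.021,0.058,0,0,1],[0,-0.04,-0.019,0.058,0,0,1],[0,-0.041,-0.0167,0.058,0,0,1],[0,-0.042,-0.014,0.058,0,0,1],[0,-0.043,-0.012,0.058,0,0,1],[0,-0.0435,-0.009,0.058,0,0,1],[0,-0.044,-0.007,0.058,0,0,1],[0,-0.044,-0.004,0.058,0,0,1]]]' --squeeze 60

```text
t: 1.85
tcp_pos: [470.1, 91.9, 231.5]
ee_rot: [-0.166, 0.687, 0.166, 0.687]
wrist_force: [0.5, -0.1, 0.6]
gripper_width: 85.1
```

```bash
python3 -c "
from h import *
plan((471,93,231),27.5,1,1)
crop('top','a1.png',180,120,440,290,3)"
```

```text
cur yaw 27.2 tilt 0.03 tcp [470.1  91.9 231.5] t 1.9 w 85.1 F [ 0.5 -0.1  0.6]
[[0.0005,0.0006,0.0013,-0.006,0.001,0,1]]
```

View pics/a1.png

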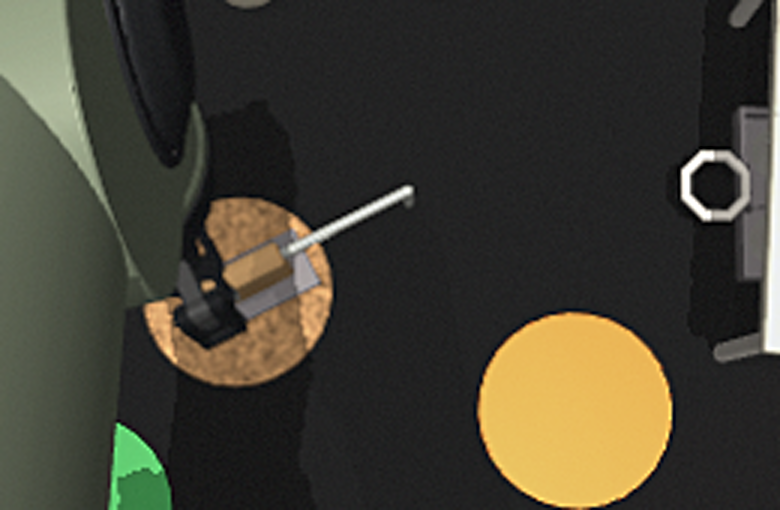

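The hook hasn't moved (rod tip still at pixel ~(316,183)) and the gripper is above the grip. Descending.

apply_moves --moves '[[[0.04,0.0006,0.0013,-0.006,0,0,1],[0.04,0,0,0,0,0,1],[0.04,0,0,0,0,0,1],[0.04,0,0,0,0,0,1],[0.03,0,0,0,0,0,1],[0.017,0,0,0,0,0,1],[0,0,0,0,0,0,-0.4],[0,0,0,0,0,0,-1],[0,0,0,0,0,0,-1],[0,0,0,0,0,0,-1],[0,0,0,0,0,0,-1],[0,0,0,0,0,0,-1]]]' --squeeze 60

```text
t: 3.4
tcp_pos: [471.0, 94.5, 25.1]
ee_rot: [-0.169, 0.686, 0.169, 0.687]
wrist_force: [-0.7, 0.2, 10.1]
gripper_width: 19.3
```

```bash
python3 -c "
from h import *
st()
crop('scene','a2.png',280,130,500,300,3.5)"
```

```text
t 3.4 tcp [471.   94.5  25.1] w 19.3 F [-0.7  0.2 10.1]
q [-0.432  0.657  0.147  2.118 -0.242  0.381  0.392]
axes x,y,z [[0.001, 0.001, -1.0], [-0.463, 0.886, -0.0], [0.886, 0.463, 0.001]]
```

View pics/a2.png

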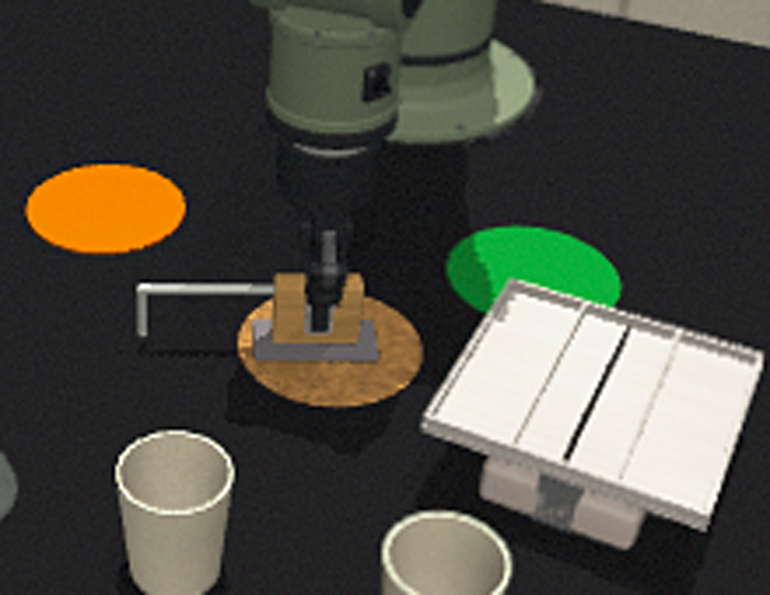

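Gripped: opening 19.3 mm, hook still upright. Lift, then swing to the front of the shelf.

apply_moves --moves '[[[-0.02,0,0,0,0,0,-1],[-0.03,0,0,0,0,0,-1],[-0.01,0,0,0,0,0,-1],[0,0,0,0,0,0,-1]]]'

```text
t: 3.95
tcp_pos: [470.8, 94.6, 84.6]
ee_rot: [-0.169, 0.686, 0.169, 0.687]
wrist_force: [-0.7, -0.0, -2.8]
gripper_width: 19.3
```

```bash
python3 -c "
from h import *
plan((558,-106,85),-5.2,10,-1)"
```

```text
cur yaw 27.6 tilt 0.07 tcp [470.8  94.6  84.6] t 4.0 w 19.3 F [-0.7 -0.  -2.8]
[[0,-0.0218,-0.0016,0.057,0,0,-1],[0,-0.0219,-0.0003,0.057,0,0,-1],[0,-0.0219,0.0009,0.057,0,0,-1],[0,-0.0218,0.0022,0.057,0,0,-1],[0,-0.0216,0.0034,0.057,0,0,-1],[0,-0.0214,0.0047,0.057,0,0,-1],[0,-0.0211,0.0059,0.057,0,0,-1],[0,-0.0207,0.0071,0.057,0,0,-1],[0,-0.0203,0.0082,0.057,0,0,-1],[0,-0.0198,0.0094,0.057,0,0,-1]]
```

apply_moves --moves '[[[0,-0.022,-0.0016,0.057,0,0,-1],[0,-0.022,0,0.057,0,0,-1],[0,-0.022,0.001,0.057,0,0,-1],[0,-0.022,0.002,0.057,0,0,-1],[0,-0.0215,0.0035,0.057,0,0,-1],[0,-0.0215,0.0045,0.057,0,0,-1],[0,-0.021,0.006,0.057,0,0,-1],[0,-0.021,0.007,0.057,0,0,-1],[0,-0.02,0.008,0.057,0,0,-1],[0,-0.02,0.0095,0.057,0,0,-1],[0,0,0,0,0,0,-1]]]'

```text
t: 5.32
tcp_pos: [558.8, -109.2, 84.3]
ee_rot: [0.032, 0.706, -0.033, 0.706]
wrist_force: [-0.1, 0.8, -1.6]
gripper_width: 19.3
```

```bash
python3 -c "
from h import *
st()
crop('top','a3.png',310,120,470,240,5)
crop('scene','a3s.png',140,120,340,260,4)"
```

```text
t 5.33 tcp [ 558.8 -109.2   84.3] w 19.3 F [-0.1  0.8 -1.6]
q [-0.149  0.664  0.339  1.877 -0.341  0.657  0.304]
axes x,y,z [[0.0, -0.001, -1.0], [0.092, 0.996, -0.001], [0.996, -0.092, 0.0]]
```

View pics/a3.png

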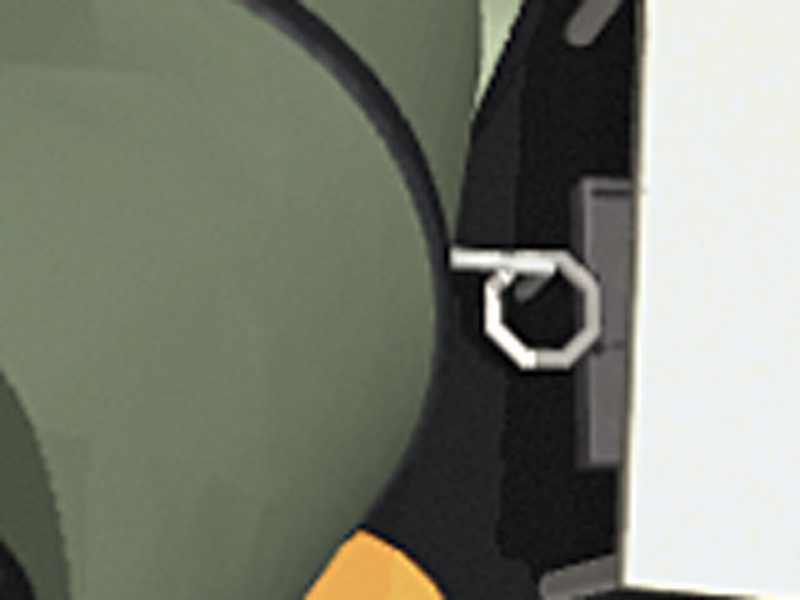

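View pics/a3s.png

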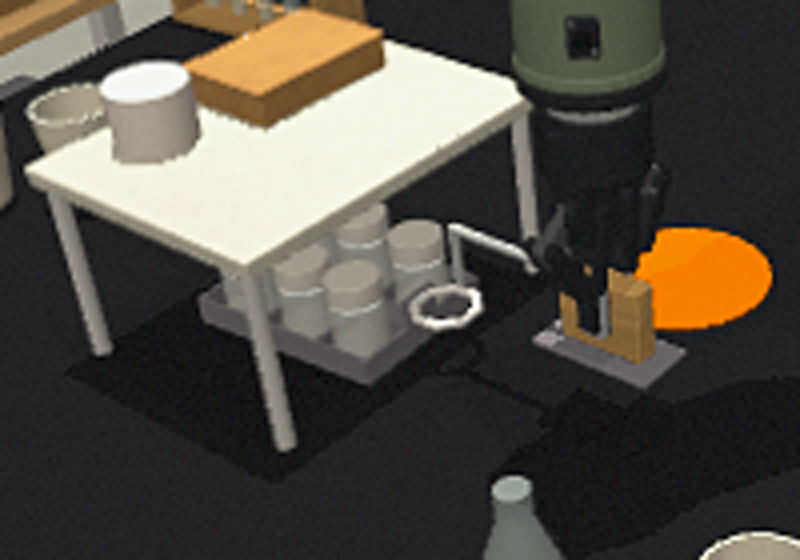

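```bash
python3 -c "
from h import *
print(px2w('top',310+553.5/5-.5,120+268.5/5-.5,120),px2w('top',310+543/5-.5,120+310/5-.5,44))
import itertools
print(w2px('scene',[[545.9,-248.6,68],[545.9,-248.6,120],[543.4,-265.7,40]]))
print(px2w('scene',140+446/4,120+306/4,44), px2w('scene',140+459/4,120+282/4,68))
"
```

```text
[ 544.09064255 -250.60248431  120.        ] [ 543.015689   -265.18215223   44.        ]
[[254.88580788 190.64667123]
 [252.92979052 175.71650359]
 [251.8879327  196.47312855]]
[ 548.56973898 -262.64227204   44.        ] [ 545.45024345 -249.44479345   68.        ]
```

Top and scene views agree to about 5 mm: the tip should move about 16 mm further in to be centred in the ring (15 mm of clearance). Moving in, then down.

apply_moves --moves '[[[0,-0.008,0.001,0,0,0,-1],[0,-0.008,0,0,0,0,-1],[0.01,0,0,0,0,0,-1],[0.01,0,0,0,0,0,-1],[0,0,0,0,0,0,-1]]]'

```text
t: 6.05
tcp_pos: [557.2, -122.6, 63.2]
ee_rot: [0.031, 0.707, -0.031, 0.706]
wrist_force: [0.6, 0.0, -1.3]
gripper_width: 19.3
```

```bash
python3 -c "
from h import *
st()
crop('top','a4.png',380,140,460,220,8)
crop('scene','a4s.png',200,140,300,220,8)"
```

```text
t 6.05 tcp [ 557.2 -122.6   63.2] w 19.3 F [ 0.6  0.  -1.3]
q [-0.109  0.698  0.318  1.879 -0.352  0.621  0.341]
axes x,y,z [[-0.002, 0.0, -1.0], [0.088, 0.996, 0.0], [0.996, -0.088, -0.002]]
```

View pics/a4.png

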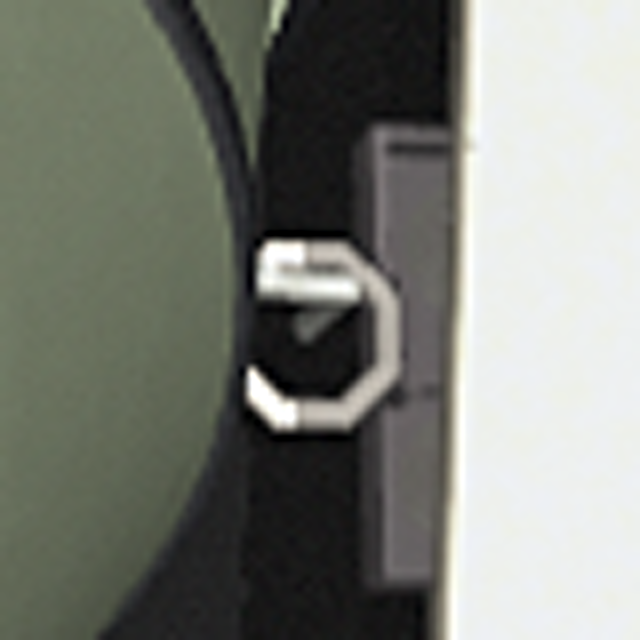

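View pics/a4s.png

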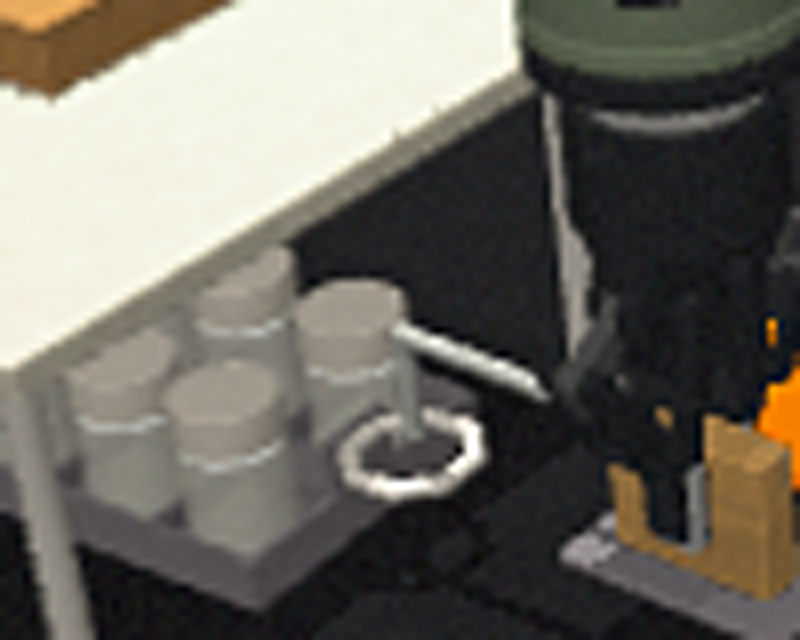

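The top view has the fingertip at crop (310,328) and the ring centre near (325,335), so it's well inside. Lowering 33 mm.

apply_moves --moves '[[[0.011,0,0,0,0,0,-1],[0.011,0,0,0,0,0,-1],[0.011,0,0,0,0,0,-1],[0,0,0,0,0,0,-1],[0,0,0,0,0,0,-1]]]'

```text
t: 6.78
tcp_pos: [557.9, -123.1, 31.4]
ee_rot: [0.031, 0.706, -0.031, 0.706]
wrist_force: [0.6, 0.3, -2.1]
gripper_width: 19.2
```

```bash
python3 -c "
from h import *
st()
crop('top','a5.png',380,140,460,220,6)
crop('scene','a5s.png',200,140,300,220,6)"
```

```text
t 6.78 tcp [ 557.9 -123.1   31.4] w 19.2 F [ 0.6  0.3 -2.1]
q [-0.088  0.749  0.289  1.885 -0.373  0.56   0.359]
axes x,y,z [[0.0, -0.0, -1.0], [0.088, 0.996, -0.0], [0.996, -0.088, 0.0]]
```

View pics/a5s.png

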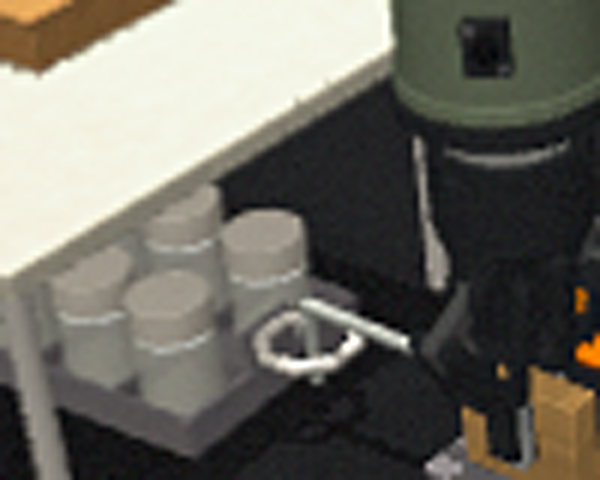

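The finger passes through the ring with the tip showing below it. Dragging along tool +y, which is the shelf's −x.

apply_moves --moves '[[[0,0.005,0,0,0,0,-1],[0,0.006,0,0,0,0,-1],[0,0.007,0,0,0,0,-1],[0,0.008,0,0,0,0,-1],[0,0.01,0,0,0,0,-1],[0,0.012,0,0,0,0,-1],[0,0.012,0,0,0,0,-1],[0,0.012,0,0,0,0,-1],[0,0.012,0,0,0,0,-1],[0,0.01,0,0,0,0,-1],[0,0.008,0,0,0,0,-1],[0,0.005,0,0,0,0,-1]]]'

```text
t: 8.38
tcp_pos: [567.2, -15.9, 31.3]
ee_rot: [0.031, 0.706, -0.031, 0.706]
wrist_force: [0.4, -5.4, -1.5]
gripper_width: 19.6
```

```bash
python3 -c "
from h import *
st()
crop('top','a6.png',280,80,480,260,3)
crop('scene','a6s.png',160,120,360,270,4)"
```

```text
t 8.38 tcp [567.2 -15.9  31.3] w 19.6 F [ 0.4 -5.4 -1.5]
q [-0.291  0.748  0.307  1.896 -0.4    0.557  0.194]
axes x,y,z [[-0.0, -0.0, -1.0], [0.088, 0.996, -0.0], [0.996, -0.088, -0.0]]
```

View pics/a6.png

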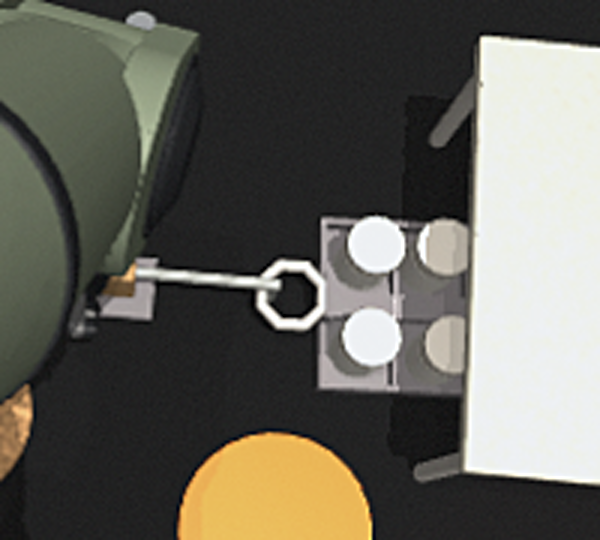

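View pics/a6s.png

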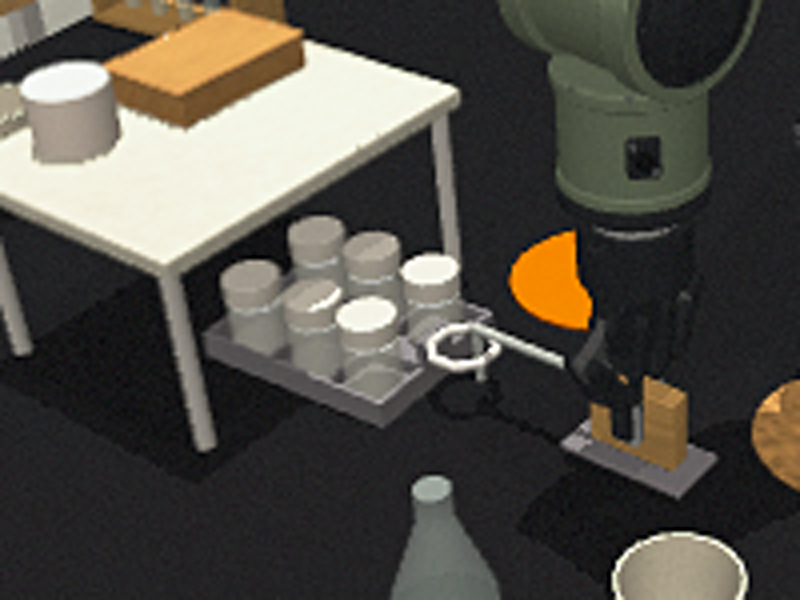

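Dragging fine, with about 5 N of pull and six jars visible. About 145 mm to go.

apply_moves --moves '[[[0,0.006,0,0,0,0,-1],[0,0.01,0,0,0,0,-1],[0,0.014,0,0,0,0,-1],[0,0.015,0,0,0,0,-1],[0,0.016,0,0,0,0,-1],[0,0.016,0,0,0,0,-1],[0,0.016,0,0,0,0,-1],[0,0.016,0,0,0,0,-1],[0,0.014,0,0,0,0,-1],[0,0.01,0,0,0,0,-1],[0,0.008,0,0,0,0,-1],[0,0.004,0,0,0,0,-1]]]'

```text
t: 9.98
tcp_pos: [580.0, 128.3, 31.3]
ee_rot: [0.031, 0.706, -0.031, 0.706]
wrist_force: [-0.2, -4.2, -3.3]
gripper_width: 19.7
```

```bash
python3 -c "
from h import *
st()
crop('top','a7.png',220,80,480,260,3)
crop('scene','a7s.png',180,120,380,270,4)"
```

```text
t 9.97 tcp [580.  128.3  31.3] w 19.7 F [-0.2 -4.2 -3.3]
q [-0.549  0.783  0.341  1.825 -0.427  0.607 -0.033]
axes x,y,z [[-0.0, -0.0, -1.0], [0.088, 0.996, -0.0], [0.996, -0.088, -0.0]]
```

View pics/a7.png

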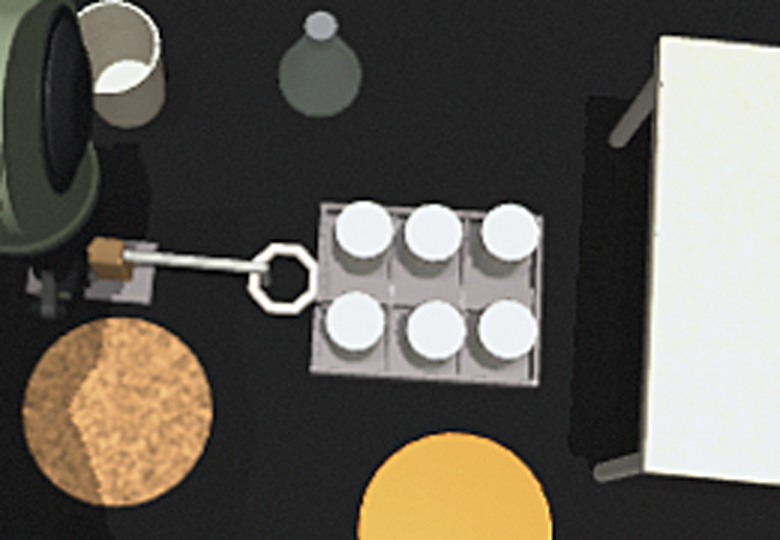

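View pics/a7s.png

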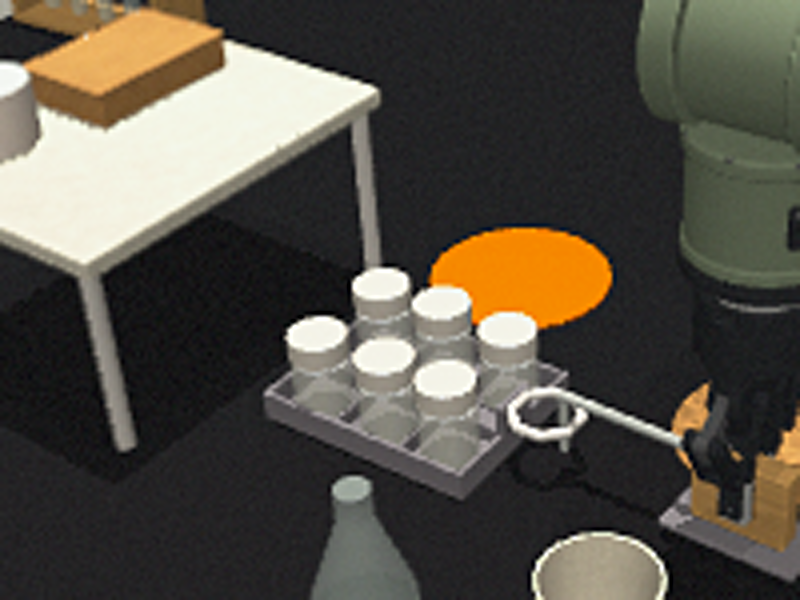

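```bash
python3 -c "
from h import *
q=np.array([px2w('top',220+(x+.5)/3-.5,80+(y+.5)/3-.5,22)[:2] for x,y in [(320,203),(543,214),(538,385),(311,372)]]);print(q.round(0),q.mean(0))
d=q.mean(0)-np.array([546.5,-392.7]);a=np.radians(-95.2);print('shelf xy',d@[np.cos(a),np.sin(a)],d@[-np.sin(a),np.cos(a)])
"
```

```text
[[ 631.  -55.]
 [ 622. -232.]
 [ 485. -224.]
 [ 494.  -48.]] [ 558.09963211 -139.86444099]
shelf xy -252.8462932238479 -11.363246429909418
```

The tote is out at shelf x ≈ −253 mm and all jars are standing. Back off slightly, lift the hook out and take it to the mat.

apply_moves --moves '[[[0,-0.006,0,0,0,0,-1],[0,-0.005,0,0,0,0,-1],[-0.015,0,0,0,0,0,-1],[-0.02,0,0,0,0,0,-1],[-0.025,0,0,0,0,0,-1],[-0.01,0,0,0,0,0,-1],[0,0,0,0,0,0,-1]]]'

```text
t: 10.95
tcp_pos: [579.4, 117.5, 102.2]
ee_rot: [0.031, 0.706, -0.031, 0.707]
wrist_force: [-0.2, -0.1, -2.3]
gripper_width: 19.4
```

```bash
python3 -c "
from h import *
crop('top','a8.png',220,80,480,260,3)
plan((466,104,100),-25,8,-1)"
```

```text
cur yaw -5.0 tilt 0.02 tcp [578.9 117.3 101.4] t 11.0 w 19.3 F [-0.  -0.5 -2.1]
[[0.0002,-0.0029,-0.0139,0.044,0,0,-1],[0.0002,-0.0035,-0.0138,0.044,0,0,-1],[0.0002,-0.0041,-0.0136,0.044,0,0,-1],[0.0002,-0.0047,-0.0134,0.044,0,0,-1],[0.0002,-0.0053,-0.0132,0.044,0,0,-1],[0.0002,-0.0058,-0.013,0.044,0,0,-1],[0.0002,-0.0064,-0.0127,0.044,0,0,-1],[0.0002,-0.0069,-0.0124,0.044,0,0,-1]]
```

View pics/a8.png

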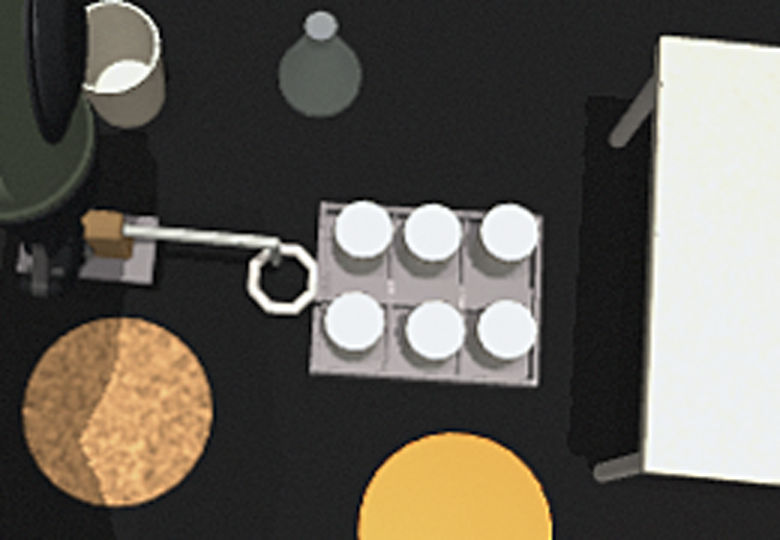

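The hook is clear of the ring and the tote stayed put. Now to the mat.

apply_moves --moves '[[[0,-0.003,-0.014,0.044,0,0,-1],[0,-0.0035,-0.014,0.044,0,0,-1],[0,-0.004,-0.0135,0.044,0,0,-1],[0,-0.0045,-0.0135,0.044,0,0,-1],[0,-0.0055,-0.013,0.044,0,0,-1],[0,-0.006,-0.013,0.044,0,0,-1],[0,-0.0065,-0.0125,0.044,0,0,-1],[0,-0.007,-0.0125,0.044,0,0,-1],[0,0,0,0,0,0,-1]]]'

```text
t: 12.12
tcp_pos: [464.9, 103.6, 101.4]
ee_rot: [0.155, 0.69, -0.155, 0.69]
wrist_force: [0.6, 0.1, -2.5]
gripper_width: 19.0
```

```bash
python3 -c "
from h import *
plan((466,104,26.5),-25,4,-1)
crop('top','a9.png',180,120,340,260,4)"
```

```text
cur yaw -25.3 tilt 0.03 tcp [464.9 103.6 101.4] t 12.1 w 19.0 F [ 0.6  0.1 -2.5]
[[0.0187,0.0002,0.0002,-0.001,0,0,-1],[0.0187,0.0002,0.0002,-0.001,0,0,-1],[0.0187,0.0002,0.0002,-0.001,0,0,-1],[0.0187,0.0002,0.0002,-0.001,0,0,-1]]
```

View pics/a9.png

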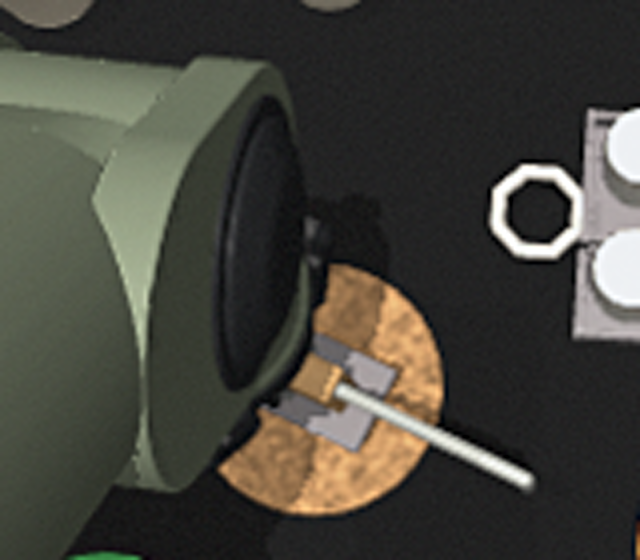

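apply_moves --moves '[[[0.025,0,0,0,0,0,-1],[0.025,0,0,0,0,0,-1],[0.015,0,0,0,0,0,-1],[0.008,0,0,0,0,0,-1],[0.003,0,0,0,0,0,-1],[0,0,0,0,0,0,-1],[0,0,0,0,0,0,-1],[0,0,0,0,0,0,0.5],[0,0,0,0,0,0,1],[0,0,0,0,0,0,1],[0,0,0,0,0,0,1]]]'

```text
t: 13.55
tcp_pos: [465.9, 103.5, 25.3]
ee_rot: [0.154, 0.69, -0.154, 0.69]
wrist_force: [0.2, -0.3, 0.4]
gripper_width: 85.2
```

apply_moves --moves '[[[-0.02,0,0,0,0,0,1],[-0.05,0,0,0,0,0,1],[-0.05,0,0,0,0,0,1],[-0.05,0,0,0,0,0,1],[-0.03,0,0,0,0,0,1]]]'

```text
t: 14.18
tcp_pos: [466.2, 103.6, 227.5]
ee_rot: [0.155, 0.69, -0.154, 0.691]
wrist_force: [0.8, 0.7, -0.6]
gripper_width: 85.5
```

```bash
python3 -c "
from h import *
plan((560,260,225),-5,5,1)
crop('scene','b1s.png',180,120,400,280,3.5)"
```

```text
cur yaw -25.2 tilt 0.11 tcp [466.2 103.6 227.5] t 14.2 w 85.5 F [ 0.8  0.7 -0.6]
[[0.0006,0.0363,0.0036,-0.071,0,0,1],[0.0005,0.0359,0.0062,-0.071,0,0,1],[0.0005,0.0354,0.0087,-0.071,0,0,1],[0.0005,0.0347,0.0112,-0.071,0,0,1],[0.0005,0.0338,0.0136,-0.071,0,0,1]]
```

View pics/b1s.png

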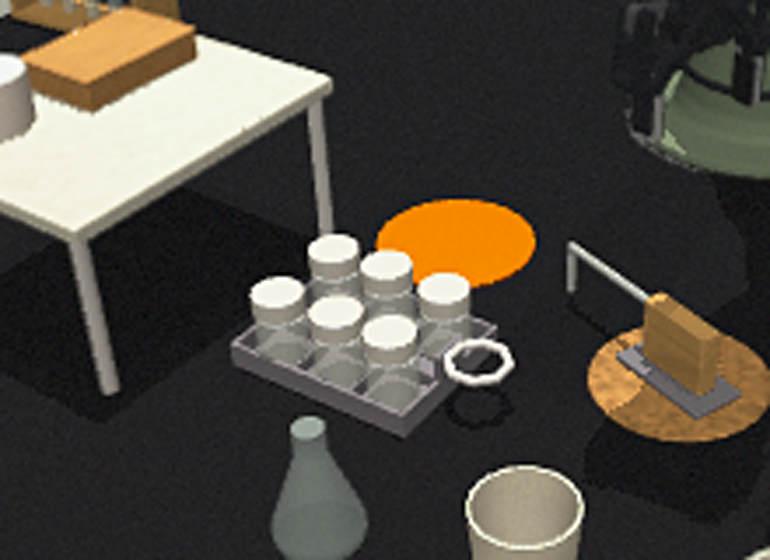

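The hook stands upright in the middle of the cork mat, and the tote is undisturbed. Now measuring the jar lids.

```bash
cat >> h.py <<'E'
def lids(name=None):
    """lid centres of the jars in the tote region from the top view, lid top z=70"""
    p,d=vision.snapshot('top')
    m=((p.min(2)>215)).astype(np.uint8); m[:, :300]=0; m[:90]=0; m[270:]=0; m[:,428:]=0
    m=cv2.morphologyEx(m,cv2.MORPH_OPEN,np.ones((5,5)))
    n,l,s,c=cv2.connectedComponentsWithStats(m); out=[]
    for i in range(1,n):
        if s[i,4]>100:
            w=px2w('top',*c[i],70); out.append(w); print('px',c[i].round(1),'area',s[i,4],'bbox',s[i,2:4],'w',w.round(1)[:2])
    if name: cv2.imwrite('pics/'+name,cv2.resize(p[60:280,180:480],None,fx=2.6,fy=2.6,interpolation=cv2.INTER_CUBIC))
    return out
E
python3 -c "
from h import *
lids('b2.png')
crop('top','b2h.png',210,150,360,260,5)
for nm,C in (('scene',[(335,242),(388,258),(445,283),(279,292),(336,309),(390,331)]),):
  for x,y in C: print(px2w('scene',180+x/3.5,120+y/3.5,70).round(1)[:2])
"
```

```text
px [340.6 156. ] area 255 bbox [18 17] w [595.5 -86.8]
px [363.7 157. ] area 257 bbox [18 17] w [ 593.3 -138.6]
px [389.4 157. ] area 256 bbox [18 17] w [ 593.5 -196.4]
px [337.8 186.5] area 276 bbox [19 18] w [525.6 -80.1]
px [364.8 189.5] area 270 bbox [18 18] w [ 518.9 -139.6]
px [388.6 189.3] area 274 bbox [18 18] w [ 519.4 -192.2]
[ 512.5 -196.2]
[ 511.9 -142.9]
[520.8 -82.1]
[ 594.8 -194.4]
[ 592.4 -140.1]
[596.7 -86.5]
```

View pics/b2.png

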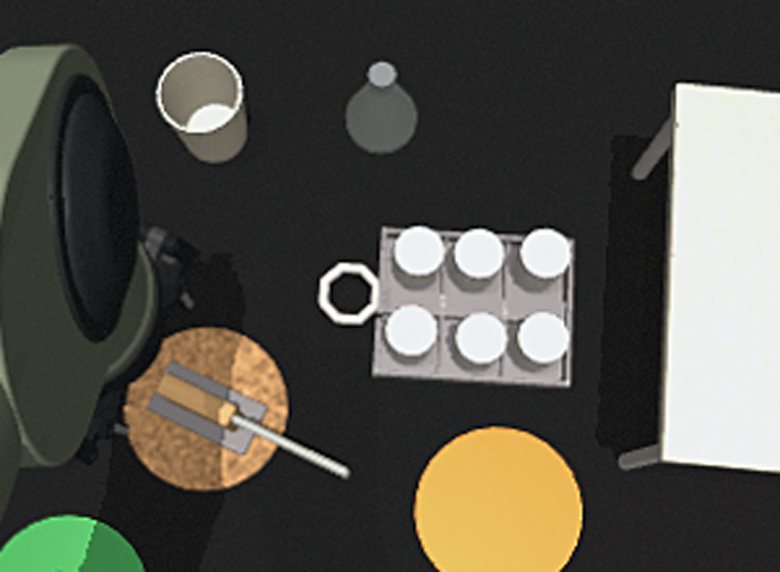

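View pics/b2h.png

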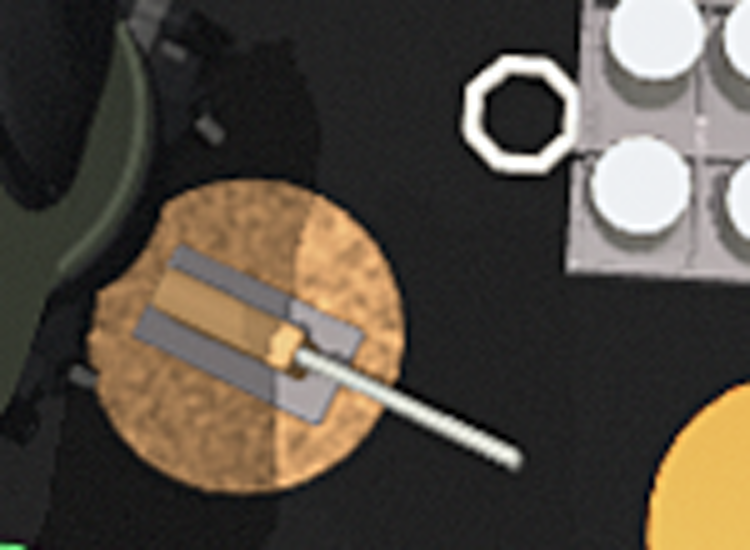

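Foot centre and mat centre match to within ~1 mm. The six lids are at consistent spacings of ~55 × 72 mm. First jar: the near-front one at (525,−80).

```bash
python3 -c "
from h import *
q=np.array([px2w('scene',300+x/3.6,170+y/3.6,75)[:2] for x,y in [(455,145),(713,218),(655,388),(362,288)]]);print(q.round(0),q.mean(0))
plan((525,-80.5,190),-3,6,0.4)
"
```

```text
[[413. 232.]
 [412. 420.]
 [601. 415.]
 [598. 224.]] [506.19735282 322.8082645 ]
cur yaw -25.2 tilt 0.15 tcp [466.4 104.  226.3] t 14.3 w 85.4 F [-0.5 -1.1 -0.5]
[[0.006,-0.0237,0.0219,-0.065,0,0,0.4],[0.006,-0.025,0.0204,-0.065,0,0,0.4],[0.006,-0.0263,0.0187,-0.065,0,0,0.4],[0.006,-0.0274,0.017,-0.065,0,0,0.4],[0.006,-0.0285,0.0152,-0.065,0,0,0.4],[0.006,-0.0294,0.0133,-0.065,0,0,0.4]]
```

apply_moves --moves '[[[0.006,-0.024,0.022,-0.065,0,0,0.4],[0.006,-0.025,0.0205,-0.065,0,0,0.4],[0.006,-0.0265,0.0185,-0.065,0,0,0.4],[0.006,-0.0275,0.017,-0.065,0,0,0.4],[0.006,-0.0285,0.015,-0.065,0,0,0.4],[0.006,-0.0295,0.0135,-0.065,0,0,0.4],[0,0,0,0,0,0,0.4],[0,0,0,0,0,0,0.4]]]' --squeeze 40

```text
t: 15.32
tcp_pos: [524.0, -81.1, 188.5]
ee_rot: [0.018, 0.707, -0.018, 0.706]
wrist_force: [0.1, 1.5, 0.6]
gripper_width: 59.6
```

```bash
python3 -c "
from h import *
plan((525,-80.5,80),-3,1,0.4)
crop('scene','b3.png',180,100,400,260,3.5)
"
```

```text
cur yaw -2.9 tilt 0.08 tcp [524.  -81.1 188.5] t 15.3 w 59.6 F [0.1 1.5 0.6]
[[0.1085,0.0007,0.0011,0,0,0,0.4]]
```

View pics/b3.png

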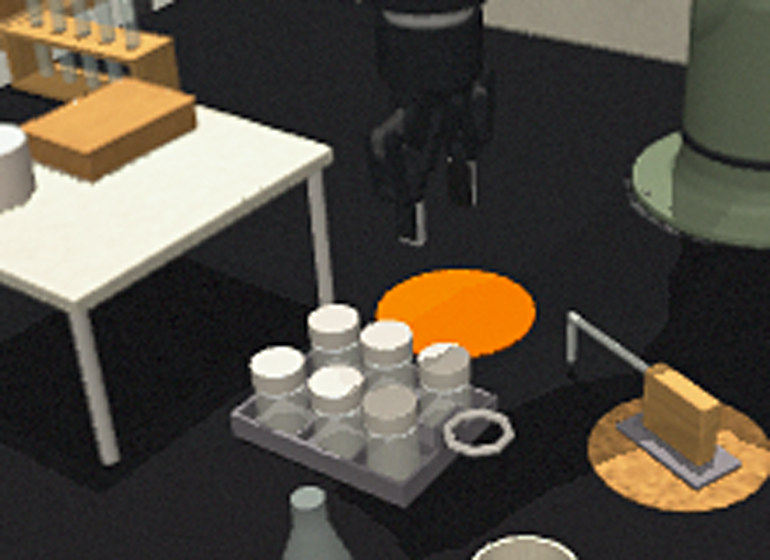

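Aligned over the near-front jar and the scene is unchanged. Descend 158 mm, close, lift.

apply_moves --moves '[[[0.05,0.0005,0.001,0,0,0,0.4],[0.05,0,0,0,0,0,0.4],[0.03,0,0,0,0,0,0.4],[0.02,0,0,0,0,0,0.4],[0.008,0,0,0,0,0,0.4],[0,0,0,0,0,0,0.4],[0,0,0,0,0,0,-1],[0,0,0,0,0,0,-1],[0,0,0,0,0,0,-1],[0,0,0,0,0,0,-1]]]'

```text
t: 16.62
tcp_pos: [526.1, -80.9, 32.3]
ee_rot: [0.018, 0.706, -0.018, 0.707]
wrist_force: [-2.5, 1.6, 7.5]
gripper_width: 42.7
```

apply_moves --moves '[[[-0.01,0,0,0,0,0,-1],[-0.03,0,0,0,0,0,-1],[-0.05,0,0,0,0,0,-1],[-0.05,0,0,0,0,0,-1],[-0.04,0,0,0,0,0,-1]]]'

```text
t: 17.25
tcp_pos: [525.5, -81.3, 214.1]
ee_rot: [0.018, 0.706, -0.018, 0.707]
wrist_force: [0.9, 0.7, -1.4]
gripper_width: 43.3
```

```bash
python3 -c "
from h import *
C=np.array([504.5,321.5]);X=np.array([.9996,-.027]);Y=np.array([.027,.9996])
for y in(-65,65):
  for x in (-56,0,56): print(x,y,(C+x*X+y*Y).round(1))
P=C+65*Y-56*X*0
plan((*P,208),88.4,12,-1)
crop('scene','b4.png',180,80,400,240,3.5)
"
```

```text
-56 -65 [446.8 258. ]
0 -65 [502.7 256.5]
56 -65 [558.7 255. ]
-56 65 [450.3 388. ]
0 65 [506.3 386.5]
56 65 [562.2 385. ]
cur yaw -2.9 tilt 0.09 tcp [525.5 -81.3 214.1] t 17.2 w 43.3 F [ 0.9  0.7 -1.4]
[[0.0005,0.0388,-0.0036,-0.133,0,0,-1],[0.0005,0.039,0.0016,-0.133,0,0,-1],[0.0005,0.0384,0.0067,-0.133,0,0,-1],[0.0005,0.0372,0.0118,-0.133,0,0,-1],[0.0005,0.0353,0.0166,-0.133,0,0,-1],[0.0005,0.0328,0.0211,-0.133,0,0,-1],[0.0005,0.0297,0.0253,-0.133,0,0,-1],[0.0005,0.0261,0.029,-0.133,0,0,-1],[0.0005,0.022,0.0322,-0.133,0,0,-1],[0.0005,0.0176,0.0348,-0.133,0,0,-1],[0.0005,0.0128,0.0368,-0.133,0,0,-1],[0.0005,0.0078,0.0382,-0.133,0,0,-1]]
```

View pics/b4.png

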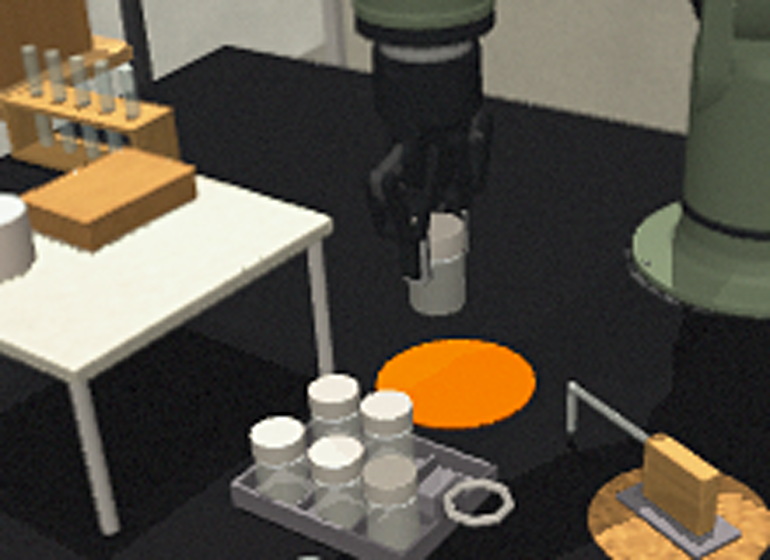

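Jar 1 is held upright (43 mm). Carrying it to the +y lane.

apply_moves --moves '[[[0,0.039,-0.0035,-0.133,0,0,-1],[0,0.039,0.0015,-0.133,0,0,-1],[0,0.0385,0.0065,-0.133,0,0,-1],[0,0.037,0.012,-0.133,0,0,-1],[0,0.0355,0.0165,-0.133,0,0,-1],[0,0.033,0.021,-0.133,0,0,-1],[0,0.0295,0.0255,-0.133,0,0,-1],[0,0.026,0.029,-0.133,0,0,-1],[0,0.022,0.032,-0.133,0,0,-1],[0,0.0175,0.035,-0.133,0,0,-1],[0,0.013,0.037,-0.133,0,0,-1],[0,0.008,0.038,-0.133,0,0,-1]]]'

```text
t: 18.8
tcp_pos: [505.1, 387.8, 212.0]
ee_rot: [-0.495, 0.505, 0.495, 0.505]
wrist_force: [1.1, -0.8, -0.9]
gripper_width: 42.9
```

```bash
python3 -c "
from h import *
plan((506.3,386.5,110),88.4,3,-1)
crop('scene','b5.png',360,120,560,300,3.5)
"
```

```text
cur yaw 88.8 tilt 0.04 tcp [505.1 387.8 212. ] t 18.8 w 42.9 F [ 1.1 -0.8 -0.9]
[[0.034,-0.0004,-0.0004,0.002,0,0,-1],[0.034,-0.0004,-0.0004,0.002,0,0,-1],[0.034,-0.0004,-0.0004,0.002,0,0,-1]]
```

View pics/b5.png

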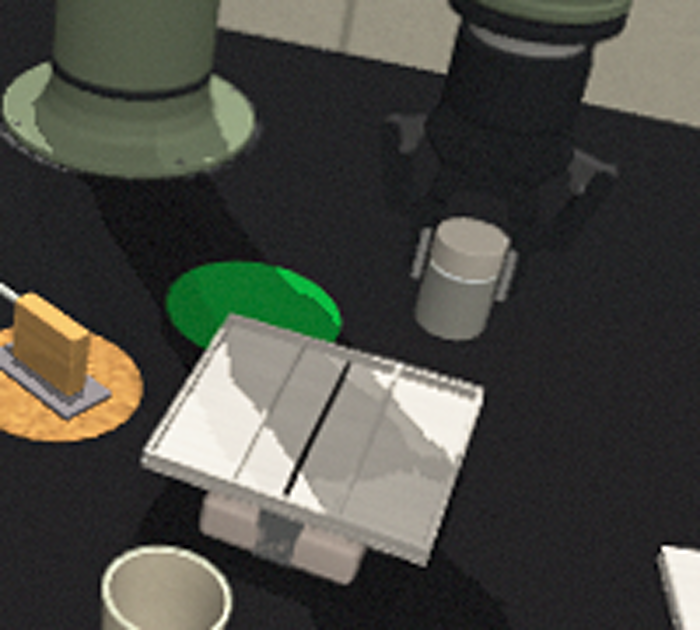

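apply_moves --moves '[[[0.04,-0.001,-0.001,0.006,0,0,-1],[0.04,0,0,0,0,0,-1],[0.024,0,0,0,0,0,-1],[0.008,0,0,0,0,0,-1],[0,0,0,0,0,0,-1]]]'

```text
t: 19.48
tcp_pos: [506.3, 385.7, 99.8]
ee_rot: [-0.492, 0.508, 0.492, 0.508]
wrist_force: [0.2, -0.6, -0.4]
gripper_width: 42.9
```

```bash
python3 -c "
from h import *
plan((506.3,386.5,95.5),88.4,1,-1)
crop('scene','b6.png',380,150,520,290,5)
"
```

```text
cur yaw 88.2 tilt 0.02 tcp [506.3 385.7  99.8] t 19.5 w 42.9 F [ 0.2 -0.6 -0.4]
[[0.0043,0.0001,0.0008,0,0,0,-1]]
```

View pics/b6.png

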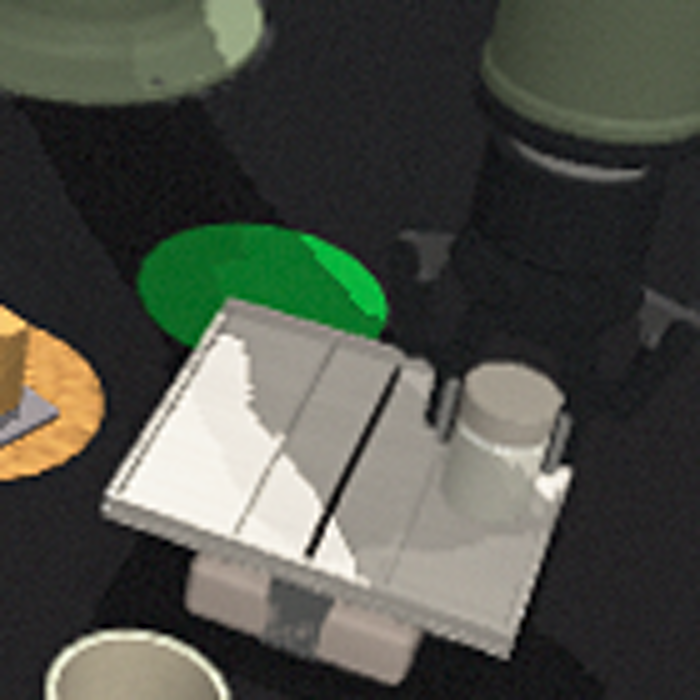

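Jar is centred in the +y lane, about 4 mm above the tray. Set down and release.

apply_moves --moves '[[[0.005,0,0.0005,0,0,0,-1],[0,0,0,0,0,0,-1],[0,0,0,0,0,0,0],[0,0,0,0,0,0,0.3],[0,0,0,0,0,0,0.4],[-0.02,0,0,0,0,0,0.4],[-0.05,0,0,0,0,0,0.4],[-0.05,0,0,0,0,0,0.4]]]'

```text
t: 20.52
tcp_pos: [506.2, 386.1, 217.1]
ee_rot: [-0.492, 0.507, 0.492, 0.508]
wrist_force: [0.4, 0.6, -0.3]
gripper_width: 59.6
```

```bash
python3 -c "
from h import *
plan((594.5,-86.5,195),-3,12,0.4)
crop('scene','b7.png',180,100,520,290,2.2)
crop('top','b7t.png',100,80,440,270,2.2)
lids()
"
```

```text
cur yaw 88.2 tilt 0.04 tcp [506.2 386.1 217.1] t 20.5 w 59.6 F [ 0.4  0.6 -0.3]
[[0.0018,-0.0086,-0.0391,0.133,0,0,0.4],[0.0018,-0.0137,-0.0377,0.133,0,0,0.4],[0.0018,-0.0185,-0.0355,0.133,0,0,0.4],[0.0018,-0.0231,-0.0328,0.133,0,0,0.4],[0.0018,-0.0272,-0.0294,0.133,0,0,0.4],[0.0018,-0.0309,-0.0256,0.133,0,0,0.4],[0.0018,-0.034,-0.0213,0.133,0,0,0.4],[0.0018,-0.0365,-0.0166,0.133,0,0,0.4],[0.0018,-0.0384,-0.0116,0.133,0,0,0.4],[0.0018,-0.0395,-0.0064,0.133,0,0,0.4],[0.0018,-0.0401,-0.0011,0.133,0,0,0.4],[0.0018,-0.0399,0.0042,0.133,0,0,0.4]]
px [340.6 156. ] area 255 bbox [18 17] w [595.5 -86.8]
px [363.7 157. ] area 257 bbox [18 17] w [ 593.3 -138.6]
px [389.4 157. ] area 256 bbox [18 17] w [ 593.5 -196.4]
px [364.8 189.5] area 270 bbox [18 18] w [ 518.9 -139.6]
px [388.6 189.3] area 274 bbox [18 18] w [ 519.4 -192.2]
```

View pics/b7.png

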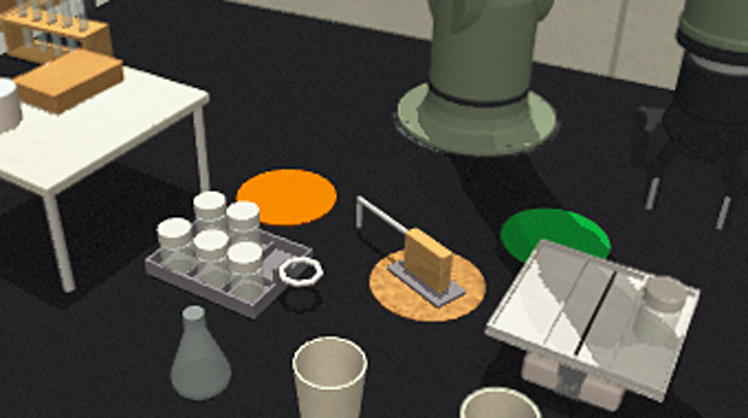

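View pics/b7t.png

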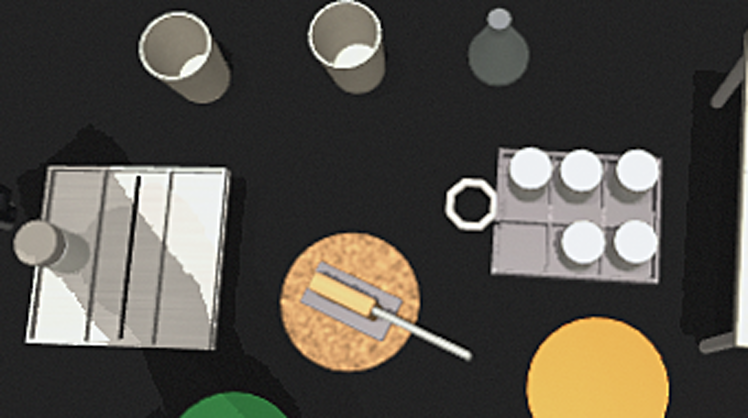

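Jar 1 stands in the +y lane, and the tote is unmoved. Next: jar at (594.5,−86.5).

apply_moves --moves '[[[0.002,-0.0085,-0.039,0.133,0,0,0.4],[0.002,-0.0135,-0.0375,0.133,0,0,0.4],[0.002,-0.0185,-0.0355,0.133,0,0,0.4],[0.002,-0.023,-0.033,0.133,0,0,0.4],[0.002,-0.027,-0.0295,0.133,0,0,0.4],[0.002,-0.031,-0.0255,0.133,0,0,0.4],[0.002,-0.034,-0.0215,0.133,0,0,0.4],[0.002,-0.0365,-0.0165,0.133,0,0,0.4],[0.002,-0.0385,-0.0115,0.133,0,0,0.4],[0.002,-0.0395,-0.0065,0.133,0,0,0.4],[0.002,-0.04,-0.001,0.133,0,0,0.4],[0.002,-0.04,0.004,0.133,0,0,0.4]]]'

```text
t: 22.18
tcp_pos: [593.1, -87.7, 190.3]
ee_rot: [0.021, 0.707, -0.021, 0.707]
wrist_force: [0.9, 1.0, 0.6]
gripper_width: 60.0
```

```bash
python3 -c "
from h import *
plan((594.5,-86.5,32),-3,1,0.4)
print(px2w('top',100+38.5/2.2-.5,80+243/2.2-.5,130))
crop('scene','b8.png',180,100,400,260,3)
"
```

```text
cur yaw -3.4 tilt 0.03 tcp [593.1 -87.7 190.3] t 22.2 w 60.0 F [0.9 1.  0.6]
[[0.1583,0.0013,0.0014,-0.008,0,0,0.4]]
[504.85225139 385.09454836 130.        ]
```

View pics/b8.png

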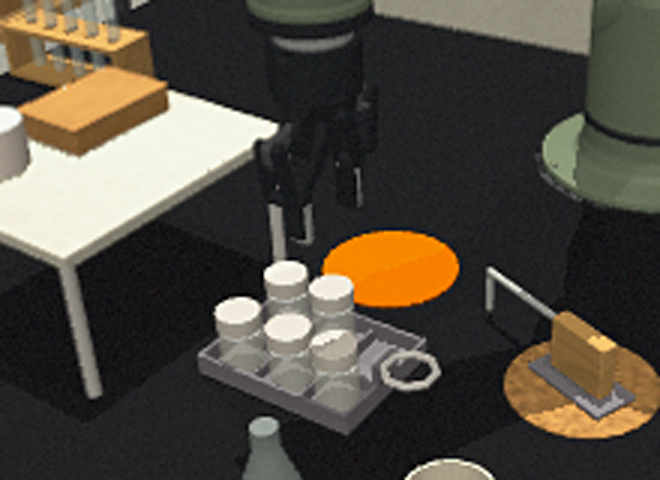

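apply_moves --moves '[[[0.05,0.0013,0.0014,-0.008,0,0,0.4],[0.05,0,0,0,0,0,0.4],[0.03,0,0,0,0,0,0.4],[0.02,0,0,0,0,0,0.4],[0.009,0,0,0,0,0,0.4],[0,0,0,0,0,0,0.4],[0,0,0,0,0,0,-1],[0,0,0,0,0,0,-1],[0,0,0,0,0,0,-1],[0,0,0,0,0,0,-1]]]'

```text
t: 23.48
tcp_pos: [595.2, -85.5, 32.5]
ee_rot: [0.017, 0.706, -0.017, 0.707]
wrist_force: [-1.6, -0.0, 7.3]
gripper_width: 42.9
```

apply_moves --moves '[[[-0.01,0,0,0,0,0,-1],[-0.03,0,0,0,0,0,-1],[-0.05,0,0,0,0,0,-1],[-0.05,0,0,0,0,0,-1],[-0.04,0,0,0,0,0,-1]]]'

```text
t: 24.1
tcp_pos: [594.8, -85.5, 214.3]
ee_rot: [0.017, 0.706, -0.017, 0.708]
wrist_force: [0.3, 0.5, -0.8]
gripper_width: 43.1
```

```bash
python3 -c "
from h import *
plan((502.7,256.5,208),88.4,11,-1)
crop('scene','b9.png',180,80,400,240,3)
"
```

```text
cur yaw -2.8 tilt 0.11 tcp [594.8 -85.5 214.3] t 24.1 w 43.1 F [ 0.3  0.5 -0.8]
[[0.0006,0.0307,-0.0099,-0.145,0,0,-1],[0.0006,0.0318,-0.0053,-0.145,0,0,-1],[0.0006,0.0322,-0.0007,-0.145,0,0,-1],[0.0006,0.032,0.0039,-0.145,0,0,-1],[0.0006,0.0311,0.0085,-0.145,0,0,-1],[0.0006,0.0295,0.0129,-0.145,0,0,-1],[0.0006,0.0273,0.017,-0.145,0,0,-1],[0.0006,0.0246,0.0208,-0.145,0,0,-1],[0.0006,0.0213,0.0241,-0.145,0,0,-1],[0.0006,0.0177,0.0269,-0.145,0,0,-1],[0.0006,0.0136,0.0292,-0.145,0,0,-1]]
```

View pics/b9.png

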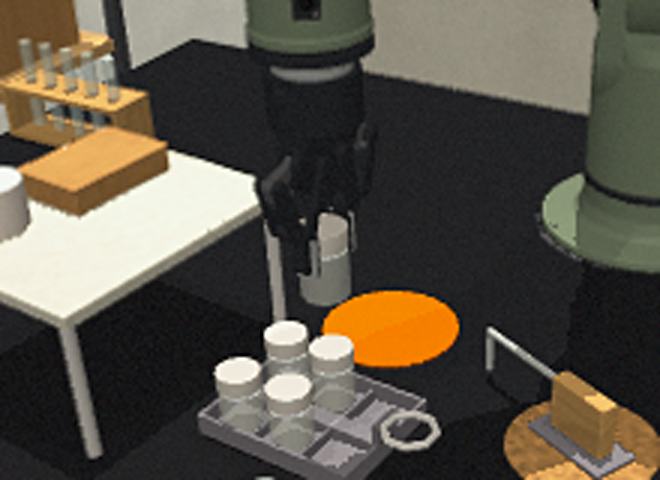

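Jar 2 is held. To the −y lane, middle slot.

apply_moves --moves '[[[0,0.0305,-0.01,-0.145,0,0,-1],[0,0.032,-0.0055,-0.145,0,0,-1],[0,0.032,-0.0005,-0.145,0,0,-1],[0,0.032,0.004,-0.145,0,0,-1],[0,0.031,0.0085,-0.145,0,0,-1],[0,0.0295,0.013,-0.145,0,0,-1],[0,0.0275,0.017,-0.145,0,0,-1],[0,0.0245,0.021,-0.145,0,0,-1],[0,0.0215,0.024,-0.145,0,0,-1],[0,0.0175,0.027,-0.145,0,0,-1],[0,0.0135,0.029,-0.145,0,0,-1],[0,0,0,0,0,0,-1]]]'

```text
t: 25.65
tcp_pos: [501.3, 258.6, 211.8]
ee_rot: [-0.495, 0.504, 0.495, 0.505]
wrist_force: [-0.7, -0.8, -2.7]
gripper_width: 43.3
```

```bash
python3 -c "
from h import *
plan((502.7,256.5,98.5),88.4,1,-1)
"
```

```text
cur yaw 88.9 tilt 0.06 tcp [501.3 258.6 211.8] t 25.6 w 43.3 F [-0.7 -0.8 -2.7]
[[0.1133,-0.0014,-0.0022,0.009,0.001,0,-1]]
```

apply_moves --moves '[[[0.04,-0.0014,-0.002,0.009,0,0,-1],[0.04,0,0,0,0,0,-1],[0.024,0,0,0,0,0,-1],[0.008,0,0,0,0,0,-1],[0.003,0,0,0,0,0,-1],[0,0,0,0,0,0,-1]]]'

```text
t: 26.4
tcp_pos: [503.9, 254.4, 97.1]
ee_rot: [-0.492, 0.508, 0.491, 0.509]
wrist_force: [0.9, -0.6, -0.3]
gripper_width: 43.2
```

```bash
python3 -c "
from h import *
plan((502.7,256.5,95.5),88.4,1,-1)
crop('scene','c1.png',380,150,520,290,5)
"
```

```text
cur yaw 88.1 tilt 0.07 tcp [503.9 254.4  97.1] t 26.4 w 43.2 F [ 0.9 -0.6 -0.3]
[[0.0016,0.0013,0.0021,-0.005,0,0.001,-1]]
```

View pics/c1.png

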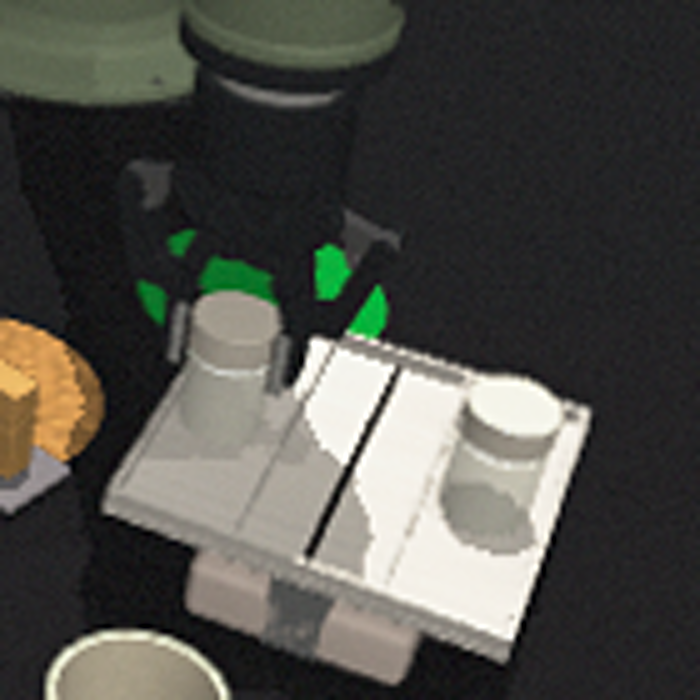

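apply_moves --moves '[[[0.0015,0.001,0.002,0,0,0,-1],[0,0,0,0,0,0,-1],[0,0,0,0,0,0,0],[0,0,0,0,0,0,0.3],[0,0,0,0,0,0,0.4],[-0.02,0,0,0,0,0,0.4],[-0.05,0,0,0,0,0,0.4],[-0.05,0,0,0,0,0,0.4]]]'

```text
t: 27.45
tcp_pos: [502.3, 256.2, 216.1]
ee_rot: [-0.492, 0.508, 0.492, 0.508]
wrist_force: [0.2, 0.6, -0.3]
gripper_width: 59.7
```

```bash
python3 -c "
from h import *
lids()
plan((519,-139.6,195),-3,11,0.4)
crop('scene','c2.png',180,100,520,290,2.2)
crop('top','c2t.png',100,80,440,270,2.2)
"
```

```text
px [363.7 157. ] area 257 bbox [18 17] w [ 593.3 -138.6]
px [389.5 156.9] area 257 bbox [18 17] w [ 593.6 -196.4]
px [364.8 189.5] area 270 bbox [18 18] w [ 518.9 -139.6]
px [388.6 189.3] area 274 bbox [18 18] w [ 519.4 -192.2]
cur yaw 88.1 tilt 0.41 tcp [504.5 257.2 222.5] t 27.5 w 59.5 F [2.7 1.3 7.8]
[[0.0024,-0.0025,-0.036,0.145,0.001,0,0.4],[0.0024,-0.0077,-0.0353,0.145,0.001,0,0.4],[0.0024,-0.0127,-0.0338,0.145,0.001,0,0.4],[0.0024,-0.0174,-0.0316,0.145,0.001,0,0.4],[0.0025,-0.0218,-0.0288,0.145,0.001,0,0.4],[0.0025,-0.0257,-0.0253,0.145,0.001,0,0.4],[0.0025,-0.0291,-0.0214,0.145,0.001,0,0.4],[0.0025,-0.0319,-0.017,0.145,0.001,0,0.4],[0.0025,-0.034,-0.0122,0.145,0.001,0,0.4],[0.0025,-0.0354,-0.0072,0.145,0.001,0,0.4],[0.0025,-0.036,-0.002,0.145,0.001,0,0.4]]
```

View pics/c2.png

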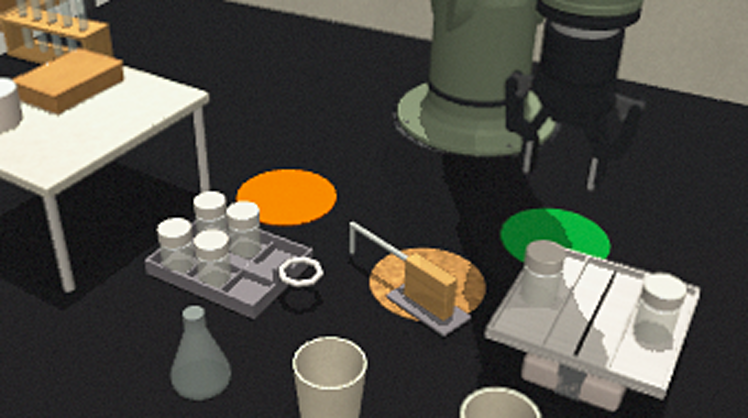

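View pics/c2t.png

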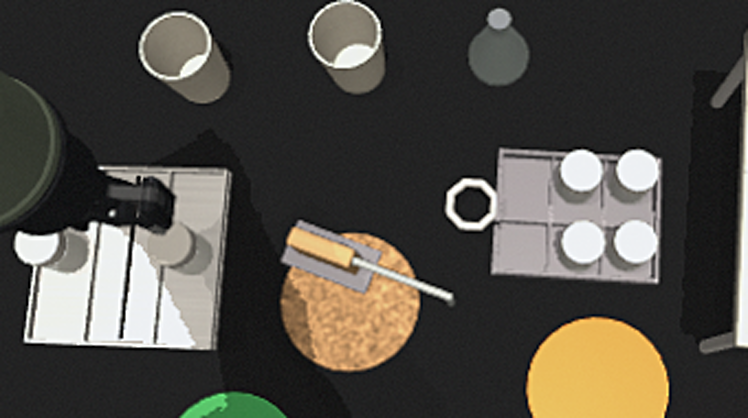

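The hook was knocked about 40 mm towards +x (foot now at crop (332,255), partly off the mat), still upright. I'll re-seat it after the jars. Jars 1 and 2 stand well. Next: jar at (519,−140).

apply_moves --moves '[[[0.0025,-0.0025,-0.036,0.145,0,0,0.4],[0.0025,-0.0075,-0.0355,0.145,0,0,0.4],[0.0025,-0.0125,-0.034,0.145,0,0,0.4],[0.0025,-0.0175,-0.0315,0.145,0,0,0.4],[0.0025,-0.022,-0.029,0.145,0,0,0.4],[0.0025,-0.0255,-0.0255,0.145,0,0,0.4],[0.0025,-0.029,-0.0215,0.145,0,0,0.4],[0.0025,-0.032,-0.017,0.145,0,0,0.4],[0.0025,-0.034,-0.012,0.145,0,0,0.4],[0.0025,-0.0355,-0.007,0.145,0,0,0.4],[0.0025,-0.036,-0.002,0.145,0,0,0.4],[0,0,0,0,0,0,0.4]]]'

```text
t: 29.1
tcp_pos: [515.1, -143.6, 186.4]
ee_rot: [0.021, 0.707, -0.023, 0.706]
wrist_force: [-0.8, 0.5, -0.7]
gripper_width: 59.4
```

```bash
python3 -c "
from h import *
plan((519,-139.6,32),-3,1,0.4)
crop('scene','c3.png',180,100,400,260,3)
"
```

```text
cur yaw -3.6 tilt 0.12 tcp [ 515.1 -143.6  186.4] t 29.1 w 59.4 F [-0.8  0.5 -0.7]
[[0.1544,0.0045,0.0038,-0.01,-0.001,0.002,0.4]]
```

View pics/c3.png

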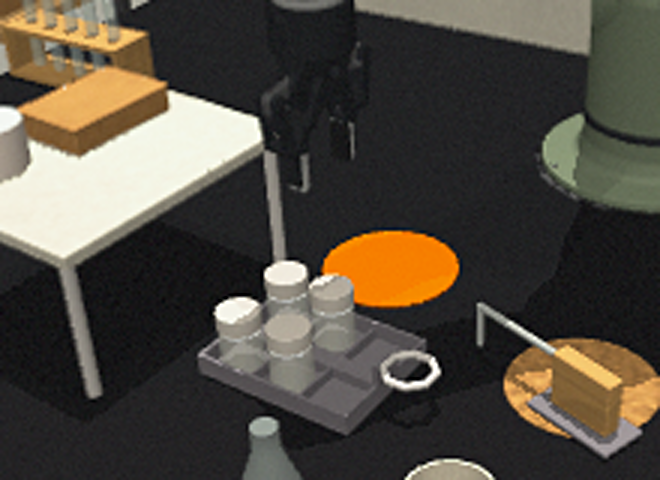

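apply_moves --moves '[[[0.045,0.0045,0.004,-0.01,0,0,0.4],[0.05,0,0,0,0,0,0.4],[0.03,0,0,0,0,0,0.4],[0.02,0,0,0,0,0,0.4],[0.0095,0,0,0,0,0,0.4],[0,0,0,0,0,0,0.4],[0,0,0,0,0,0,-1],[0,0,0,0,0,0,-1],[0,0,0,0,0,0,-1],[0,0,0,0,0,0,-1]]]'

```text
t: 30.4
tcp_pos: [520.7, -136.7, 33.7]
ee_rot: [0.017, 0.707, -0.016, 0.707]
wrist_force: [-2.1, 0.6, 8.5]
gripper_width: 42.9
```

apply_moves --moves '[[[-0.01,0,0,0,0,0,-1],[-0.03,0,0,0,0,0,-1],[-0.05,0,0,0,0,0,-1],[-0.05,0,0,0,0,0,-1],[-0.04,0,0,0,0,0,-1]]]'

```text
t: 31.02
tcp_pos: [520.3, -136.9, 215.5]
ee_rot: [0.017, 0.706, -0.017, 0.707]
wrist_force: [0.5, 1.3, -1.5]
gripper_width: 43.1
```

```bash
python3 -c "
from h import *
plan((562,385,208),88.4,12,-1)
crop('scene','c4.png',180,80,400,240,3)
"
```

```text
cur yaw -2.7 tilt 0.09 tcp [ 520.3 -136.9  215.5] t 31.0 w 43.1 F [ 0.5  1.3 -1.5]
[[0.0006,0.0436,0.0014,-0.133,0,0,-1],[0.0006,0.043,0.0072,-0.133,0,0,-1],[0.0006,0.0417,0.0128,-0.133,0,0,-1],[0.0006,0.0397,0.0182,-0.133,0,0,-1],[0.0006,0.0369,0.0233,-0.133,0,0,-1],[0.0006,0.0335,0.0279,-0.133,0,0,-1],[0.0006,0.0295,0.0321,-0.133,0,0,-1],[0.0006,0.025,0.0357,-0.133,0,0,-1],[0.0006,0.0201,0.0387,-0.133,0,0,-1],[0.0006,0.0148,0.041,-0.133,0,0,-1],[0.0006,0.0092,0.0426,-0.133,0,0,-1],[0.0006,0.0035,0.0435,-0.133,0,0,-1]]
```

View pics/c4.png

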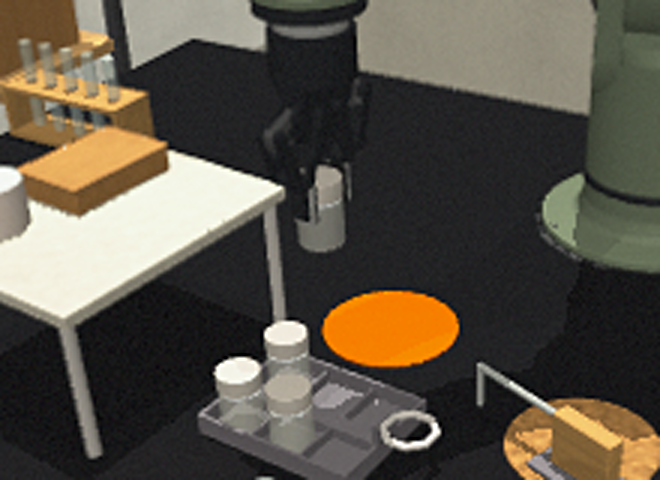

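apply_moves --moves '[[[0,0.0435,0.0015,-0.133,0,0,-1],[0,0.043,0.007,-0.133,0,0,-1],[0,0.0415,0.013,-0.133,0,0,-1],[0,0.0395,0.018,-0.133,0,0,-1],[0,0.037,0.023,-0.133,0,0,-1],[0,0.0335,0.028,-0.133,0,0,-1],[0,0.0295,0.032,-0.133,0,0,-1],[0,0.025,0.0355,-0.133,0,0,-1],[0,0.02,0.0385,-0.133,0,0,-1],[0,0.015,0.041,-0.133,0,0,-1],[0,0.009,0.0425,-0.133,0,0,-1],[0,0.0035,0.043,-0.133,0,0,-1]]]'

```text
t: 32.58
tcp_pos: [559.9, 384.7, 213.4]
ee_rot: [-0.496, 0.504, 0.495, 0.505]
wrist_force: [-0.4, 0.3, -0.9]
gripper_width: 42.8
```

apply_moves --moves '[[[0,0,0,0,0,0,-1],[0,0,0,0,0,0,-1],[0,0,0,0,0,0,-1]]]'

```text
t: 32.95
tcp_pos: [560.2, 382.3, 213.2]
ee_rot: [-0.494, 0.506, 0.494, 0.506]
wrist_force: [0.4, -0.7, -1.4]
gripper_width: 43.0
```

```bash
python3 -c "
from h import *
plan((560.5,385,99.5),88.4,1,-1)
"
```

```text
cur yaw 88.6 tilt 0.04 tcp [560.2 382.3 213.2] t 33.0 w 43.0 F [ 0.4 -0.7 -1.4]
[[0.1137,-0.0002,0.0027,0.004,0,0,-1]]
```

apply_moves --moves '[[[0.04,0,0.0025,0.004,0,0,-1],[0.04,0,0,0,0,0,-1],[0.024,0,0,0,0,0,-1],[0.009,0,0,0,0,0,-1],[0,0,0,0,0,0,-1],[0,0,0,0,0,0,-1]]]'

```text
t: 33.7
tcp_pos: [560.6, 386.1, 101.1]
ee_rot: [-0.494, 0.506, 0.493, 0.507]
wrist_force: [0.4, -0.8, -1.0]
gripper_width: 43.3
```

```bash
python3 -c "
from h import *
plan((560.5,385,96.2),88.4,1,-1)
crop('scene','c5.png',380,150,520,290,5)
"
```

```text
cur yaw 88.5 tilt 0.1 tcp [560.6 386.1 101.1] t 33.7 w 43.3 F [ 0.4 -0.8 -1. ]
[[0.0049,0.0001,-0.0011,0,0,0,-1]]
```

View pics/c5.png

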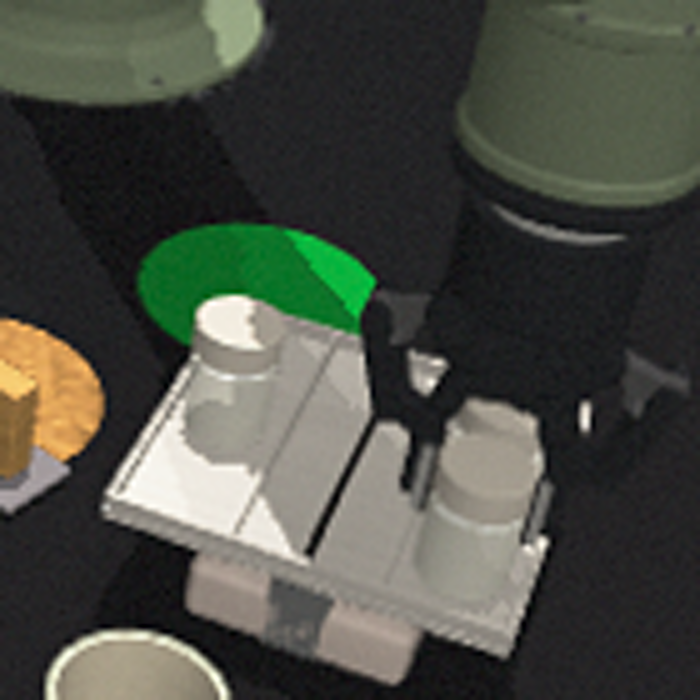

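Jar 3 is over the lane in front of jar 1, with a visible gap. Set down and release.

apply_moves --moves '[[[0.0055,0,-0.001,0,0,0,-1],[0,0,0,0,0,0,-1],[0,0,0,0,0,0,0],[0,0,0,0,0,0,0.3],[0,0,0,0,0,0,0.4],[-0.02,0,0,0,0,0,0.4],[-0.05,0,0,0,0,0,0.4],[-0.05,0,0,0,0,0,0.4]]]'

```text
t: 34.75
tcp_pos: [559.9, 384.9, 217.1]
ee_rot: [-0.494, 0.506, 0.493, 0.507]
wrist_force: [0.1, 1.6, 0.0]
gripper_width: 60.0
```

```bash
python3 -c "
from h import *
plan((593.5,-138.6,190),-3,12,0.4)
crop('scene','c6.png',180,100,520,290,2.2)
lids()
"
```

```text
cur yaw 88.5 tilt 0.03 tcp [559.9 384.9 217.1] t 34.8 w 60.0 F [0.1 1.6 0. ]
[[0.0022,-0.0039,-0.0435,0.133,0,0,0.4],[0.0023,-0.0097,-0.0426,0.133,0,0,0.4],[0.0023,-0.0152,-0.041,0.133,0,0,0.4],[0.0023,-0.0205,-0.0386,0.133,0,0,0.4],[0.0023,-0.0255,-0.0355,0.133,0,0,0.4],[0.0023,-0.03,-0.0318,0.133,0,0,0.4],[0.0023,-0.0339,-0.0276,0.133,0,0,0.4],[0.0023,-0.0373,-0.0228,0.133,0,0,0.4],[0.0023,-0.04,-0.0177,0.133,0,0,0.4],[0.0023,-0.042,-0.0122,0.133,0,0,0.4],[0.0023,-0.0432,-0.0065,0.133,0,0,0.4],[0.0023,-0.0437,-0.0007,0.133,0,0,0.4]]
px [363.7 157. ] area 257 bbox [18 17] w [ 593.3 -138.6]
px [389.5 156.9] area 257 bbox [18 17] w [ 593.6 -196.4]
px [388.6 189.3] area 273 bbox [18 18] w [ 519.4 -192.3]
```

View pics/c6.png

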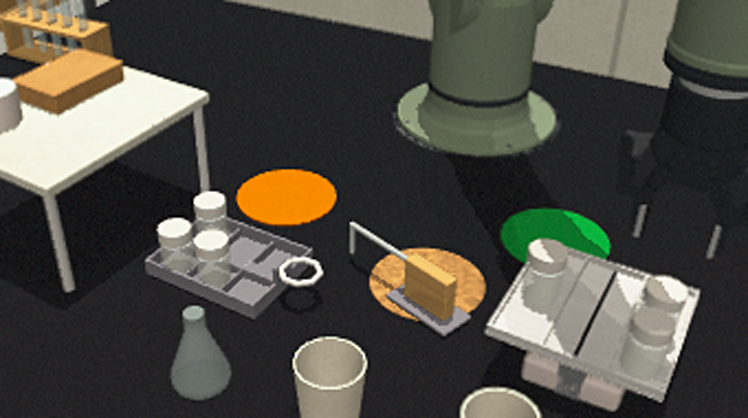

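Three jars are placed, with the tray dipping slightly to +y as expected. Next: jar at (593.5,−138.6).

apply_moves --moves '[[[0.0023,-0.004,-0.0435,0.133,0,0,0.4],[0.0023,-0.0095,-0.0425,0.133,0,0,0.4],[0.0023,-0.015,-0.041,0.133,0,0,0.4],[0.0023,-0.0205,-0.0385,0.133,0,0,0.4],[0.0023,-0.0255,-0.0355,0.133,0,0,0.4],[0.0023,-0.03,-0.032,0.133,0,0,0.4],[0.0023,-0.034,-0.0275,0.133,0,0,0.4],[0.0023,-0.0375,-0.023,0.133,0,0,0.4],[0.0023,-0.04,-0.0175,0.133,0,0,0.4],[0.0023,-0.042,-0.012,0.133,0,0,0.4],[0.0023,-0.043,-0.0065,0.133,0,0,0.4],[0.0023,-0.0435,-0.0005,0.133,0,0,0.4]]]'

```text
t: 36.35
tcp_pos: [594.3, -139.3, 187.7]
ee_rot: [0.02, 0.706, -0.019, 0.707]
wrist_force: [0.1, 0.1, 0.8]
gripper_width: 59.5
```

apply_moves --moves '[[[0,0,0,0,0,0,0.4],[0,0,0,0,0,0,0.4],[0,0,0,0,0,0,0.4]]]'

```text
t: 36.72
tcp_pos: [594.3, -136.8, 187.0]
ee_rot: [0.018, 0.707, -0.017, 0.707]
wrist_force: [0.3, 1.4, 0.3]
gripper_width: 59.9
```

```bash
python3 -c "
from h import *
plan((593.5,-138.6,32),-3,1,0.4)
crop('scene','c7.png',180,100,400,260,3)
"
```

```text
cur yaw -2.8 tilt 0.05 tcp [ 594.3 -136.8  187. ] t 36.7 w 59.9 F [0.3 1.4 0.3]
[[0.155,-0.002,-0.0008,0,0,0,0.4]]
```

View pics/c7.png

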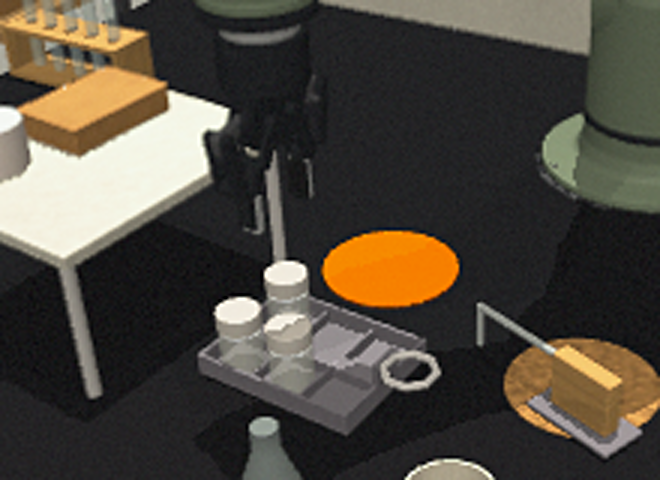

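apply_moves --moves '[[[0.045,-0.002,-0.0005,0,0,0,0.4],[0.05,0,0,0,0,0,0.4],[0.03,0,0,0,0,0,0.4],[0.02,0,0,0,0,0,0.4],[0.011,0,0,0,0,0,0.4],[0,0,0,0,0,0,0.4],[0,0,0,0,0,0,-1],[0,0,0,0,0,0,-1],[0,0,0,0,0,0,-1],[0,0,0,0,0,0,-1]]]'

```text
t: 38.02
tcp_pos: [594.1, -140.1, 31.8]
ee_rot: [0.018, 0.706, -0.018, 0.707]
wrist_force: [-0.9, 0.4, 6.9]
gripper_width: 43.3
```

apply_moves --moves '[[[-0.01,0,0,0,0,0,-1],[-0.03,0,0,0,0,0,-1],[-0.05,0,0,0,0,0,-1],[-0.05,0,0,0,0,0,-1],[-0.04,0,0,0,0,0,-1]]]'

```text
t: 38.65
tcp_pos: [593.5, -140.1, 213.6]
ee_rot: [0.018, 0.706, -0.018, 0.707]
wrist_force: [0.1, -0.5, -1.8]
gripper_width: 43.1
```

```bash
python3 -c "
from h import *
plan((558.5,256.5,210),88.4,12,-1)
crop('scene','c8.png',180,80,400,240,3)
"
```

```text
cur yaw -2.9 tilt 0.1 tcp [ 593.5 -140.1  213.6] t 38.6 w 43.1 F [ 0.1 -0.5 -1.8]
[[0.0003,0.0329,-0.0046,-0.133,0,0,-1],[0.0003,0.0332,-0.0002,-0.133,0,0,-1],[0.0003,0.0329,0.0042,-0.133,0,0,-1],[0.0003,0.0321,0.0085,-0.133,0,0,-1],[0.0003,0.0307,0.0127,-0.133,0,0,-1],[0.0003,0.0287,0.0166,-0.133,0,0,-1],[0.0003,0.0263,0.0203,-0.133,0,0,-1],[0.0003,0.0233,0.0236,-0.133,0,0,-1],[0.0003,0.02,0.0265,-0.133,0,0,-1],[0.0003,0.0163,0.0289,-0.133,0,0,-1],[0.0003,0.0124,0.0308,-0.133,0,0,-1],[0.0003,0.0082,0.0322,-0.133,0,0,-1]]
```

View pics/c8.png

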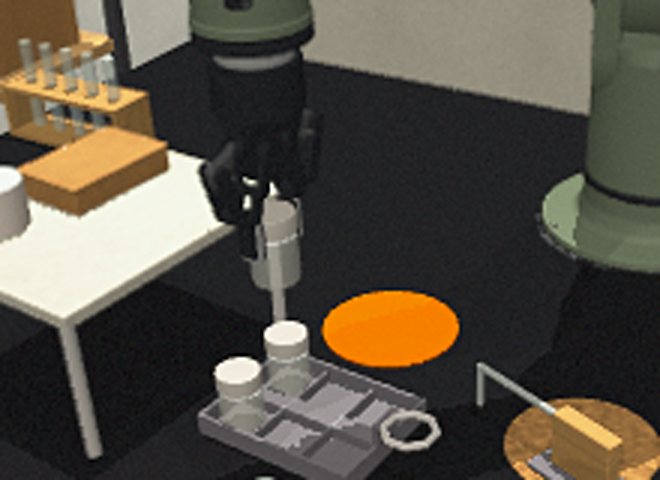

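apply_moves --moves '[[[0,0.033,-0.0045,-0.133,0,0,-1],[0,0.033,0,-0.133,0,0,-1],[0,0.033,0.004,-0.133,0,0,-1],[0,0.032,0.0085,-0.133,0,0,-1],[0,0.0305,0.0125,-0.133,0,0,-1],[0,0.0285,0.0165,-0.133,0,0,-1],[0,0.026,0.0205,-0.133,0,0,-1],[0,0.0235,0.0235,-0.133,0,0,-1],[0,0.02,0.0265,-0.133,0,0,-1],[0,0.0165,0.029,-0.133,0,0,-1],[0,0.0125,0.031,-0.133,0,0,-1],[0,0.008,0.032,-0.133,0,0,-1]]]'

```text
t: 40.2
tcp_pos: [558.1, 257.2, 211.3]
ee_rot: [-0.495, 0.505, 0.494, 0.506]
wrist_force: [0.3, -0.4, -1.2]
gripper_width: 43.2
```

apply_moves --moves '[[[0,0,0,0,0,0,-1],[0,0,0,0,0,0,-1],[0,0,0,0,0,0,-1]]]'

```text
t: 40.58
tcp_pos: [558.5, 255.3, 211.0]
ee_rot: [-0.493, 0.507, 0.493, 0.507]
wrist_force: [0.0, -0.4, -0.8]
gripper_width: 43.1
```

```bash
python3 -c "
from h import *
plan((560,255,100),88.4,1,-1)
crop('scene','d0.png',380,130,520,290,4)
"
```

```text
cur yaw 88.4 tilt 0.03 tcp [558.5 255.3 211. ] t 40.6 w 43.1 F [ 0.  -0.4 -0.8]
[[0.111,-0.0014,-0.0002,0,0,0,-1]]
```

View pics/d0.png

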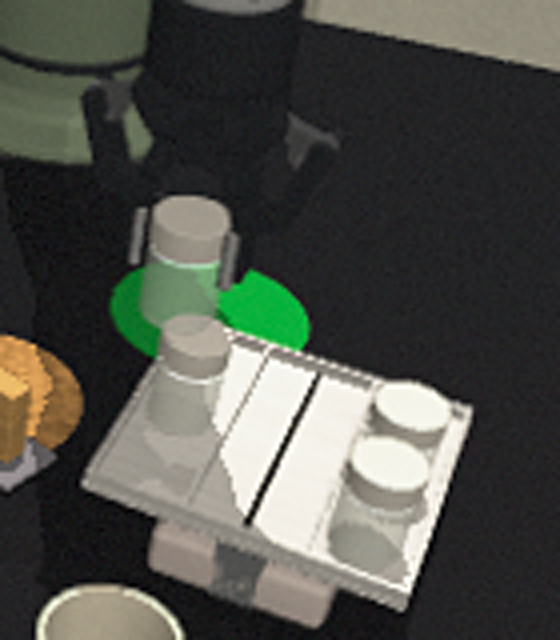

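apply_moves --moves '[[[0.04,-0.0015,0,0,0,0,-1],[0.04,0,0,0,0,0,-1],[0.022,0,0,0,0,0,-1],[0.009,0,0,0,0,0,-1],[0,0,0,0,0,0,-1],[0,0,0,0,0,0,-1]]]'

```text
t: 41.38
tcp_pos: [560.3, 256.4, 100.8]
ee_rot: [-0.494, 0.506, 0.493, 0.507]
wrist_force: [-0.5, 0.9, -0.7]
gripper_width: 43.1
```

```bash
python3 -c "
from h import *
plan((560,255,96.4),88.4,1,-1)
crop('scene','d1.png',380,150,520,290,5)
"
```

```text
cur yaw 88.5 tilt 0.09 tcp [560.3 256.4 100.8] t 41.4 w 43.1 F [-0.5  0.9 -0.7]
[[0.0044,0.0003,-0.0014,0,0,0,-1]]
```

View pics/d1.png

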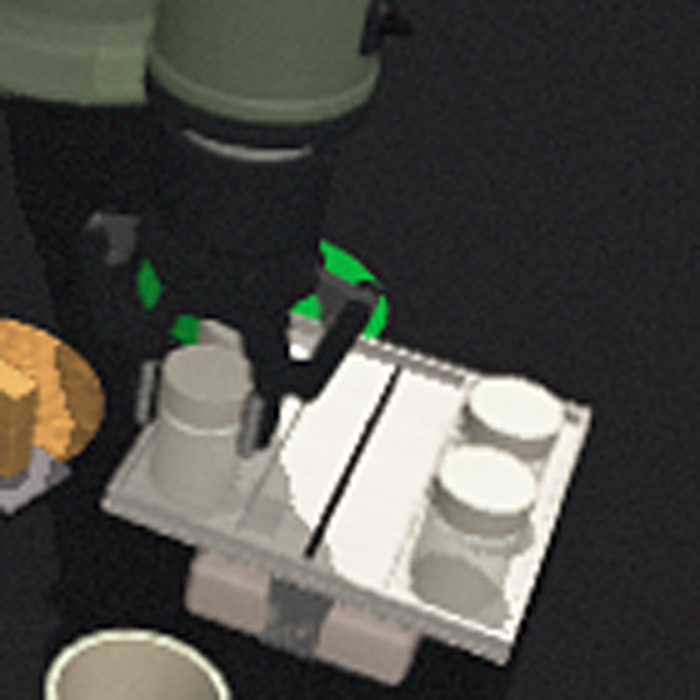

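apply_moves --moves '[[[0.005,0,-0.001,0,0,0,-1],[0,0,0,0,0,0,-1],[0,0,0,0,0,0,0],[0,0,0,0,0,0,0.3],[0,0,0,0,0,0,0.4],[-0.02,0,0,0,0,0,0.4],[-0.05,0,0,0,0,0,0.4],[-0.05,0,0,0,0,0,0.4]]]'

```text
t: 42.42
tcp_pos: [559.5, 255.1, 216.0]
ee_rot: [-0.493, 0.507, 0.494, 0.506]
wrist_force: [0.0, 0.6, -0.2]
gripper_width: 59.7
```

```bash
python3 -c "
from h import *
lids()
plan((518.5,-194,190),-3,12,0.4)
crop('scene','d2.png',180,100,520,290,2.2)
"
```

```text
px [389.4 157. ] area 256 bbox [18 17] w [ 593.5 -196.4]
px [388.6 189.3] area 273 bbox [18 18] w [ 519.4 -192.3]
cur yaw 88.5 tilt 0.43 tcp [561.9 256.  222.8] t 42.5 w 59.8 F [1.9 1.2 8.3]
[[0.0026,0.0026,-0.0376,0.133,0.001,0,0.4],[0.0026,-0.0024,-0.0376,0.133,0.001,0,0.4],[0.0026,-0.0073,-0.037,0.133,0.001,0,0.4],[0.0026,-0.0122,-0.0357,0.133,0.001,0,0.4],[0.0027,-0.0168,-0.0337,0.133,0.001,0,0.4],[0.0027,-0.0211,-0.0312,0.133,0.001,0,0.4],[0.0027,-0.0251,-0.0281,0.133,0.001,0,0.4],[0.0027,-0.0286,-0.0245,0.133,0.001,0,0.4],[0.0027,-0.0316,-0.0205,0.133,0.001,0,0.4],[0.0027,-0.034,-0.0162,0.133,0.001,0,0.4],[0.0027,-0.0359,-0.0115,0.133,0.001,0,0.4],[0.0027,-0.0371,-0.0066,0.133,0.001,0,0.4]]
```

View pics/d2.png

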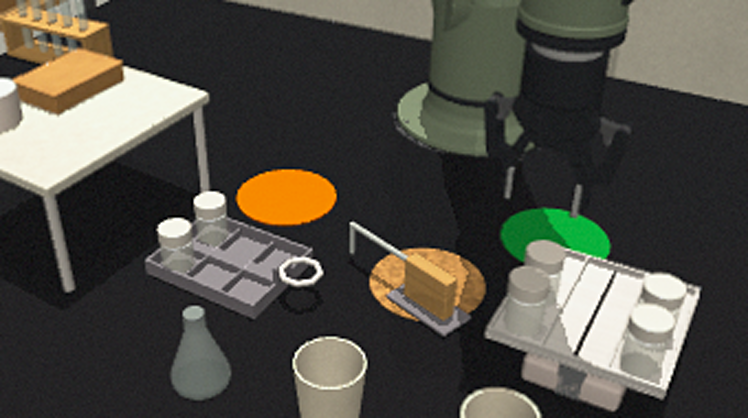

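Four jars placed, 2+2, with the tray level. Next: jar at (519,−193).

apply_moves --moves '[[[0.002,0.0025,-0.0375,0.133,0,0,0.4],[0.002,-0.0025,-0.0375,0.133,0,0,0.4],[0.002,-0.0075,-0.037,0.133,0,0,0.4],[0.002,-0.012,-0.0355,0.133,0,0,0.4],[0.002,-0.017,-0.0335,0.133,0,0,0.4],[0.002,-0.021,-0.031,0.133,0,0,0.4],[0.002,-0.025,-0.028,0.133,0,0,0.4],[0.002,-0.0285,-0.0245,0.133,0,0,0.4],[0.002,-0.0315,-0.0205,0.133,0,0,0.4],[0.002,-0.034,-0.016,0.133,0,0,0.4],[0.002,-0.036,-0.0115,0.133,0,0,0.4],[0.002,-0.037,-0.0065,0.133,0,0,0.4]]]'

```text
t: 44.02
tcp_pos: [517.4, -195.0, 190.6]
ee_rot: [0.02, 0.707, -0.02, 0.707]
wrist_force: [0.7, 0.6, -0.2]
gripper_width: 59.8
```

apply_moves --moves '[[[0,0,0,0,0,0,0.4],[0,0,0,0,0,0,0.4],[0,0,0,0,0,0,0.4]]]'

```text
t: 44.4
tcp_pos: [517.8, -192.7, 190.7]
ee_rot: [0.017, 0.707, -0.017, 0.707]
wrist_force: [-0.3, -0.1, 0.3]
gripper_width: 59.7
```

```bash
python3 -c "
from h import *
plan((519,-193,32),-3,1,0.4)
crop('scene','d3.png',160,100,380,260,3)
"
```

```text
cur yaw -2.8 tilt 0.03 tcp [ 517.8 -192.7  190.7] t 44.4 w 59.7 F [-0.3 -0.1  0.3]
[[0.1587,-0.0003,0.0012,0,0,0,0.4]]
```

View pics/d3.png

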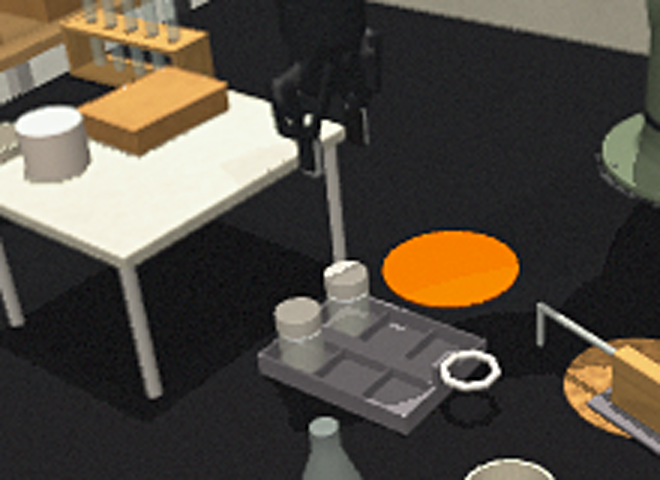

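apply_moves --moves '[[[0.048,0,0.001,0,0,0,0.4],[0.05,0,0,0,0,0,0.4],[0.03,0,0,0,0,0,0.4],[0.02,0,0,0,0,0,0.4],[0.011,0,0,0,0,0,0.4],[0,0,0,0,0,0,0.4],[0,0,0,0,0,0,-1],[0,0,0,0,0,0,-1],[0,0,0,0,0,0,-1],[0,0,0,0,0,0,-1]]]'

```text
t: 45.7
tcp_pos: [519.0, -193.9, 32.6]
ee_rot: [0.018, 0.706, -0.018, 0.707]
wrist_force: [-1.8, 0.6, 8.9]
gripper_width: 43.1
```

apply_moves --moves '[[[-0.01,0,0,0,0,0,-1],[-0.03,0,0,0,0,0,-1],[-0.05,0,0,0,0,0,-1],[-0.05,0,0,0,0,0,-1],[-0.04,0,0,0,0,0,-1],[0,0,0,0,0,0,-1],[0,0,0,0,0,0,-1]]]'

```text
t: 46.58
tcp_pos: [518.3, -193.5, 211.6]
ee_rot: [0.018, 0.707, -0.018, 0.707]
wrist_force: [-0.5, -0.1, -1.8]
gripper_width: 43.3
```

```bash
python3 -c "
from h import *
plan((450,388,210),88.4,12,-1)
crop('scene','d4.png',160,80,380,240,3)
"
```

```text
cur yaw -2.9 tilt 0.02 tcp [ 518.3 -193.5  211.6] t 46.6 w 43.3 F [-0.5 -0.1 -1.8]
[[0.0001,0.0481,-0.0081,-0.133,0,0,-1],[0.0001,0.0488,-0.0017,-0.133,0,0,-1],[0.0001,0.0486,0.0048,-0.133,0,0,-1],[0.0001,0.0475,0.0112,-0.133,0,0,-1],[0.0001,0.0456,0.0173,-0.133,0,0,-1],[0.0001,0.0429,0.0232,-0.133,0,0,-1],[0.0001,0.0395,0.0287,-0.133,0,0,-1],[0.0001,0.0353,0.0337,-0.133,0,0,-1],[0.0001,0.0305,0.0381,-0.133,0,0,-1],[0.0001,0.0252,0.0418,-0.133,0,0,-1],[0.0001,0.0195,0.0447,-0.133,0,0,-1],[0.0001,0.0134,0.0469,-0.133,0,0,-1]]
```

View pics/d4.png

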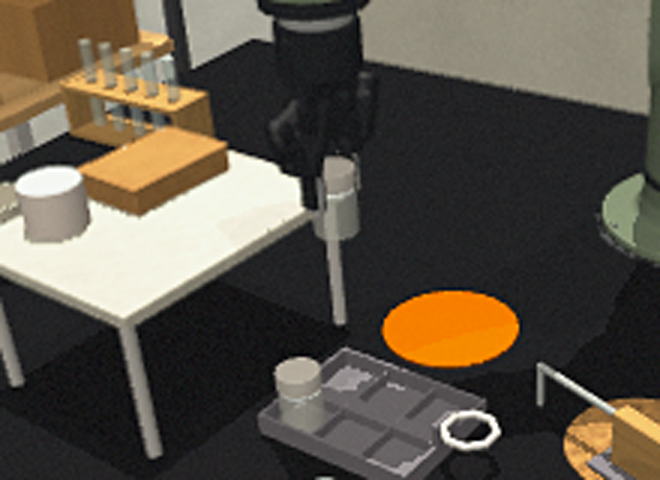

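apply_moves --moves '[[[0,0.048,-0.008,-0.133,0,0,-1],[0,0.049,-0.0015,-0.133,0,0,-1],[0,0.0485,0.005,-0.133,0,0,-1],[0,0.0475,0.011,-0.133,0,0,-1],[0,0.0455,0.0175,-0.133,0,0,-1],[0,0.043,0.023,-0.133,0,0,-1],[0,0.0395,0.0285,-0.133,0,0,-1],[0,0.0355,0.0335,-0.133,0,0,-1],[0,0.0305,0.038,-0.133,0,0,-1],[0,0.025,0.042,-0.133,0,0,-1],[0,0.0195,0.0445,-0.133,0,0,-1],[0,0.0135,0.047,-0.133,0,0,-1]]]'

```text
t: 48.12
tcp_pos: [449.0, 388.5, 210.5]
ee_rot: [-0.495, 0.506, 0.495, 0.505]
wrist_force: [1.2, -0.2, -0.8]
gripper_width: 43.6
```

apply_moves --moves '[[[0,0,0,0,0,0,-1],[0,0,0,0,0,0,-1],[0,0,0,0,0,0,-1]]]'

```text
t: 48.5
tcp_pos: [450.1, 386.2, 211.4]
ee_rot: [-0.493, 0.507, 0.493, 0.507]
wrist_force: [0.4, -1.5, -1.1]
gripper_width: 43.3
```

```bash
python3 -c "
from h import *
plan((449,388,100),88.4,1,-1)
crop('scene','d5.png',360,110,540,290,4)
"
```

```text
cur yaw 88.4 tilt 0.05 tcp [450.1 386.2 211.4] t 48.5 w 43.3 F [ 0.4 -1.5 -1.1]
[[0.1114,0.0011,0.0019,0,0,0,-1]]
```

View pics/d5.png

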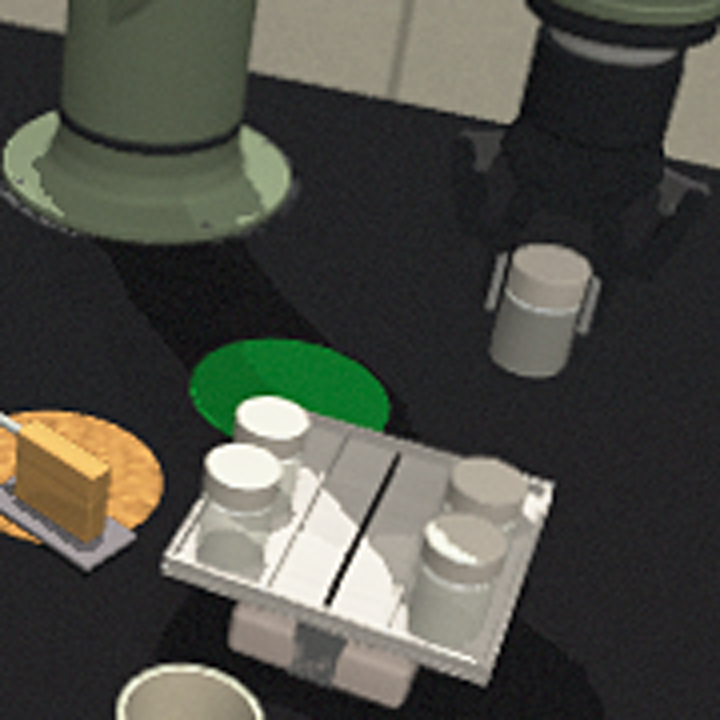

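apply_moves --moves '[[[0.04,0,0.0015,0,0,0,-1],[0.04,0,0,0,0,0,-1],[0.022,0,0,0,0,0,-1],[0.009,0,0,0,0,0,-1],[0,0,0,0,0,0,-1],[0,0,0,0,0,0,-1]]]'

```text
t: 49.3
tcp_pos: [450.3, 389.1, 101.7]
ee_rot: [-0.493, 0.506, 0.493, 0.507]
wrist_force: [0.1, -0.1, -2.2]
gripper_width: 43.3
```

```bash
python3 -c "
from h import *
plan((449.5,388,95),88.4,1,-1)
crop('scene','d6.png',380,150,520,290,5)
"
```

```text
cur yaw 88.5 tilt 0.08 tcp [450.3 389.1 101.7] t 49.3 w 43.3 F [ 0.1 -0.1 -2.2]
[[0.0067,0.0007,-0.0012,0,0,0,-1]]
```

View pics/d6.png

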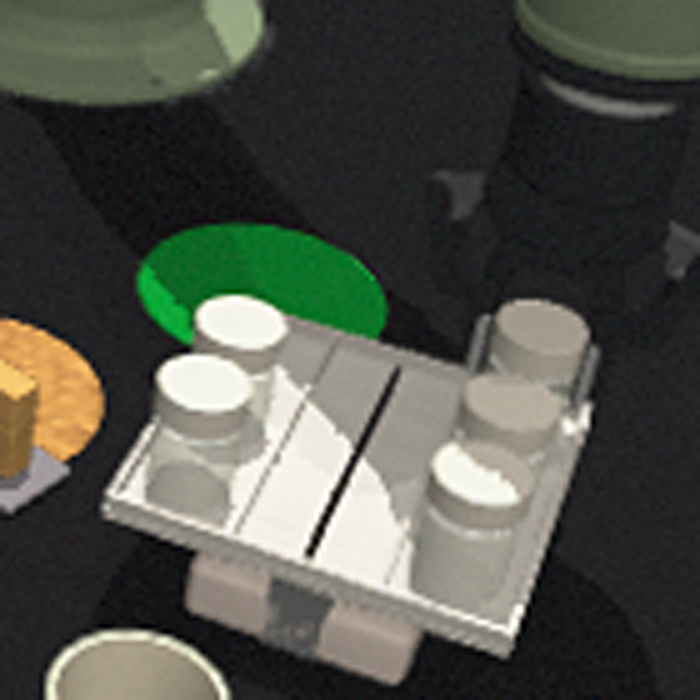

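apply_moves --moves '[[[0.0065,0,-0.001,0,0,0,-1],[0,0,0,0,0,0,-1],[0,0,0,0,0,0,0],[0,0,0,0,0,0,0.3],[0,0,0,0,0,0,0.4],[-0.02,0,0,0,0,0,0.4],[-0.05,0,0,0,0,0,0.4],[-0.05,0,0,0,0,0,0.4],[0,0,0,0,0,0,0.4],[0,0,0,0,0,0,0.4]]]'

```text
t: 50.6
tcp_pos: [449.5, 387.8, 214.0]
ee_rot: [-0.493, 0.506, 0.494, 0.506]
wrist_force: [0.5, -0.1, -0.2]
gripper_width: 59.7
```

```bash
python3 -c "
from h import *
plan((593.5,-197,190),-3,12,0.4)
lids()
crop('scene','d7.png',180,100,520,290,2.2)
"
```

```text
cur yaw 88.5 tilt 0.01 tcp [449.5 387.8 214. ] t 50.6 w 59.7 F [ 0.5 -0.1 -0.2]
[[0.002,-0.0132,-0.0484,0.133,0,0,0.4],[0.002,-0.0196,-0.0462,0.133,0,0,0.4],[0.002,-0.0255,-0.0432,0.133,0,0,0.4],[0.002,-0.031,-0.0394,0.133,0,0,0.4],[0.002,-0.036,-0.035,0.133,0,0,0.4],[0.002,-0.0403,-0.0299,0.133,0,0,0.4],[0.002,-0.0439,-0.0243,0.133,0,0,0.4],[0.002,-0.0468,-0.0182,0.133,0,0,0.4],[0.002,-0.0488,-0.0119,0.133,0,0,0.4],[0.002,-0.0499,-0.0053,0.133,0,0,0.4],[0.002,-0.0502,0.0014,0.133,0,0,0.4],[0.002,-0.0495,0.008,0.133,0,0,0.4]]
px [389.5 156.9] area 257 bbox [18 17] w [ 593.6 -196.4]
```

View pics/d7.png

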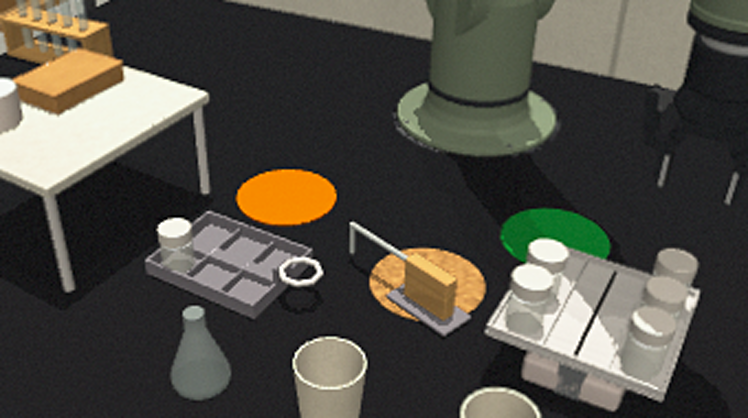

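Five placed. Last jar at (593.5,−196.4).

apply_moves --moves '[[[0.002,-0.013,-0.0485,0.133,0,0,0.4],[0.002,-0.0195,-0.046,0.133,0,0,0.4],[0.002,-0.0255,-0.043,0.133,0,0,0.4],[0.002,-0.031,-0.0395,0.133,0,0,0.4],[0.002,-0.036,-0.035,0.133,0,0,0.4],[0.002,-0.0405,-0.03,0.133,0,0,0.4],[0.002,-0.044,-0.0245,0.133,0,0,0.4],[0.002,-0.047,-0.018,0.133,0,0,0.4],[0.002,-0.049,-0.012,0.133,0,0,0.4],[0.002,-0.05,-0.0055,0.133,0,0,0.4],[0.002,-0.05,0.0015,0.133,0,0,0.4],[0.002,-0.0495,0.008,0.133,0,0,0.4]]]'

```text
t: 52.2
tcp_pos: [593.8, -198.7, 189.1]
ee_rot: [0.019, 0.707, -0.019, 0.706]
wrist_force: [1.5, -0.2, 0.4]
gripper_width: 60.0
```

apply_moves --moves '[[[0,0,0,0,0,0,0.4],[0,0,0,0,0,0,0.4],[0,0,0,0,0,0,0.4]]]'

```text
t: 52.58
tcp_pos: [593.9, -196.0, 189.9]
ee_rot: [0.018, 0.707, -0.017, 0.707]
wrist_force: [1.1, -0.6, -0.1]
gripper_width: 59.9
```

```bash
python3 -c "
from h import *
plan((593.5,-196.4,32),-3,1,0.4)
crop('scene','d8.png',160,100,380,260,3)
"
```

```text
cur yaw -2.8 tilt 0.04 tcp [ 593.9 -196.   189.9] t 52.6 w 59.9 F [ 1.1 -0.6 -0.1]
[[0.1579,-0.0005,-0.0003,0,0,0,0.4]]
```

View pics/d8.png

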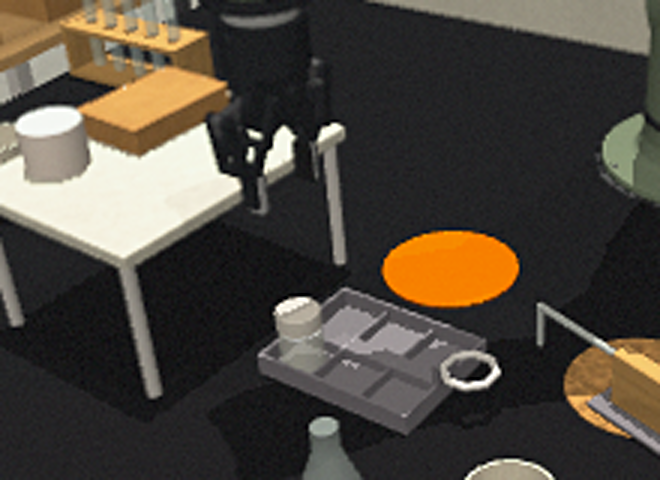

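apply_moves --moves '[[[0.048,0,0,0,0,0,0.4],[0.05,0,0,0,0,0,0.4],[0.03,0,0,0,0,0,0.4],[0.02,0,0,0,0,0,0.4],[0.01,0,0,0,0,0,0.4],[0,0,0,0,0,0,0.4],[0,0,0,0,0,0,-1],[0,0,0,0,0,0,-1],[0,0,0,0,0,0,-1],[0,0,0,0,0,0,-1]]]'

```text
t: 53.88
tcp_pos: [594.5, -197.4, 33.4]
ee_rot: [0.018, 0.706, -0.018, 0.707]
wrist_force: [-1.1, 0.9, 7.1]
gripper_width: 43.0
```

apply_moves --moves '[[[-0.01,0,0,0,0,0,-1],[-0.03,0,0,0,0,0,-1],[-0.05,0,0,0,0,0,-1],[-0.05,0,0,0,0,0,-1],[-0.04,0,0,0,0,0,-1],[0,0,0,0,0,0,-1],[0,0,0,0,0,0,-1]]]'

```text
t: 54.75
tcp_pos: [593.7, -196.9, 212.1]
ee_rot: [0.018, 0.707, -0.018, 0.707]
wrist_force: [-0.2, -0.1, -1.3]
gripper_width: 43.0
```

```bash
python3 -c "
from h import *
plan((447,258,210),88.4,12,-1)
crop('scene','d9.png',160,80,380,240,3)
"
```

```text
cur yaw -2.9 tilt 0.02 tcp [ 593.7 -196.9  212.1] t 54.8 w 43.0 F [-0.2 -0.1 -1.3]
[[0.0002,0.0372,-0.0141,-0.133,0,0,-1],[0.0002,0.0388,-0.0091,-0.133,0,0,-1],[0.0002,0.0396,-0.0039,-0.133,0,0,-1],[0.0002,0.0398,0.0014,-0.133,0,0,-1],[0.0002,0.0393,0.0067,-0.133,0,0,-1],[0.0002,0.038,0.0118,-0.133,0,0,-1],[0.0002,0.0361,0.0167,-0.133,0,0,-1],[0.0002,0.0336,0.0214,-0.133,0,0,-1],[0.0002,0.0305,0.0256,-0.133,0,0,-1],[0.0002,0.0268,0.0295,-0.133,0,0,-1],[0.0002,0.0227,0.0327,-0.133,0,0,-1],[0.0002,0.0181,0.0355,-0.133,0,0,-1]]
```

View pics/d9.png

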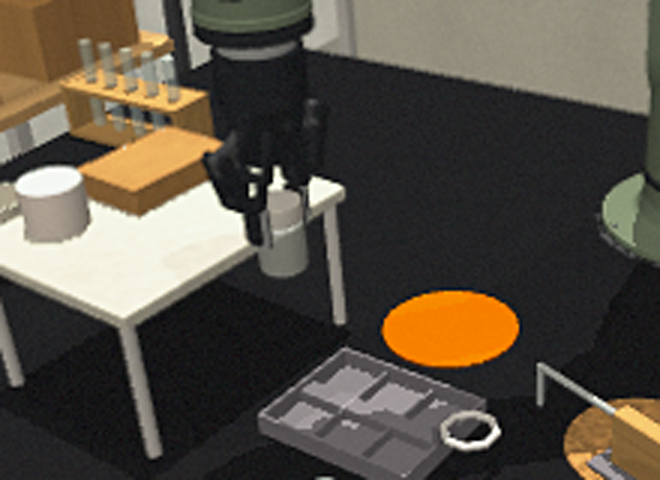

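apply_moves --moves '[[[0,0.037,-0.014,-0.133,0,0,-1],[0,0.039,-0.009,-0.133,0,0,-1],[0,0.0395,-0.004,-0.133,0,0,-1],[0,0.04,0.0015,-0.133,0,0,-1],[0,0.0395,0.0065,-0.133,0,0,-1],[0,0.038,0.012,-0.133,0,0,-1],[0,0.036,0.0165,-0.133,0,0,-1],[0,0.0335,0.0215,-0.133,0,0,-1],[0,0.0305,0.0255,-0.133,0,0,-1],[0,0.027,0.0295,-0.133,0,0,-1],[0,0.0225,0.0325,-0.133,0,0,-1],[0,0.018,0.0355,-0.133,0,0,-1]]]'

```text
t: 56.3
tcp_pos: [445.9, 258.2, 211.4]
ee_rot: [-0.495, 0.506, 0.495, 0.505]
wrist_force: [0.2, 0.2, -1.4]
gripper_width: 42.8
```

apply_moves --moves '[[[0,0,0,0,0,0,-1],[0,0,0,0,0,0,-1],[0,0,0,0,0,0,-1]]]'

```text
t: 56.68
tcp_pos: [447.1, 256.2, 211.9]
ee_rot: [-0.493, 0.507, 0.493, 0.507]
wrist_force: [0.7, -0.3, -1.0]
gripper_width: 43.1
```

```bash
python3 -c "
from h import *
plan((447,257,102),88.4,1,-1)
crop('scene','e0.png',360,110,540,290,4)
"
```

```text
cur yaw 88.4 tilt 0.04 tcp [447.1 256.2 211.9] t 56.7 w 43.1 F [ 0.7 -0.3 -1. ]
[[0.1099,0.0001,0.0009,0,0,0,-1]]
```

View pics/e0.png

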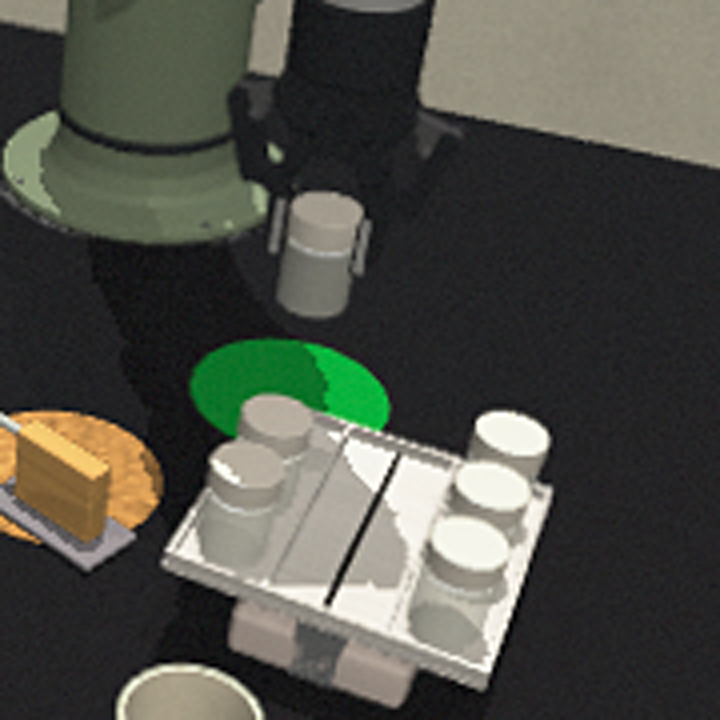

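apply_moves --moves '[[[0.04,0,0.0005,0,0,0,-1],[0.04,0,0,0,0,0,-1],[0.022,0,0,0,0,0,-1],[0.008,0,0,0,0,0,-1],[0,0,0,0,0,0,-1],[0,0,0,0,0,0,-1]]]'

```text
t: 57.48
tcp_pos: [447.4, 258.0, 103.1]
ee_rot: [-0.493, 0.506, 0.493, 0.507]
wrist_force: [-1.2, -0.5, -1.6]
gripper_width: 43.2
```

```bash
python3 -c "
from h import *
plan((447,257,97.7),88.4,1,-1)
crop('scene','e1.png',380,130,520,270,5)
"
```

```text
cur yaw 88.5 tilt 0.08 tcp [447.4 258.  103.1] t 57.5 w 43.2 F [-1.2 -0.5 -1.6]
[[0.0054,0.0004,-0.001,0,0,0,-1]]
```

View pics/e1.png

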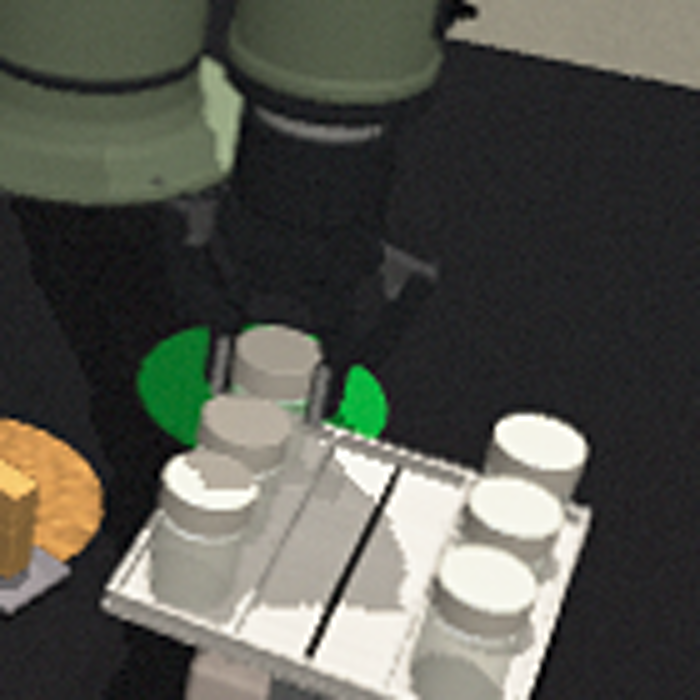

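apply_moves --moves '[[[0.005,0,-0.001,0,0,0,-1],[0,0,0,0,0,0,-1],[0,0,0,0,0,0,0],[0,0,0,0,0,0,0.3],[0,0,0,0,0,0,0.4],[-0.02,0,0,0,0,0,0.4],[-0.05,0,0,0,0,0,0.4],[-0.05,0,0,0,0,0,0.4],[0,0,0,0,0,0,0.4],[0,0,0,0,0,0,0.4]]]'

```text
t: 58.78
tcp_pos: [446.7, 256.8, 217.0]
ee_rot: [-0.494, 0.506, 0.494, 0.506]
wrist_force: [0.1, -0.4, -0.1]
gripper_width: 59.6
```

```bash
python3 -c "
from h import *
st()
crop('top','e2.png',200,150,340,260,5)
crop('scene','e3.png',300,130,520,290,3.5)
"
```

```text
t 58.77 tcp [446.7 256.8 217. ] w 59.6 F [ 0.1 -0.4 -0.1]
q [-0.766  0.37   0.167  1.909 -0.079  0.869  0.986]
axes x,y,z [[-0.0, 0.0, -1.0], [-1.0, 0.026, 0.0], [0.026, 1.0, 0.0]]
```

View pics/e2.png

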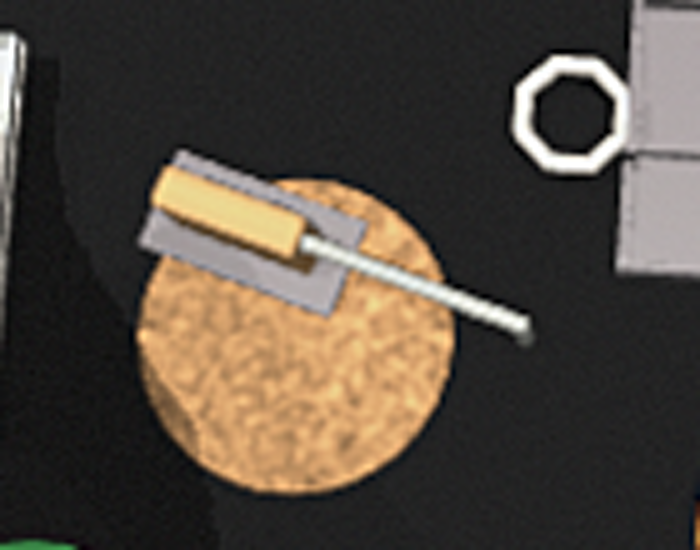

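View pics/e3.png

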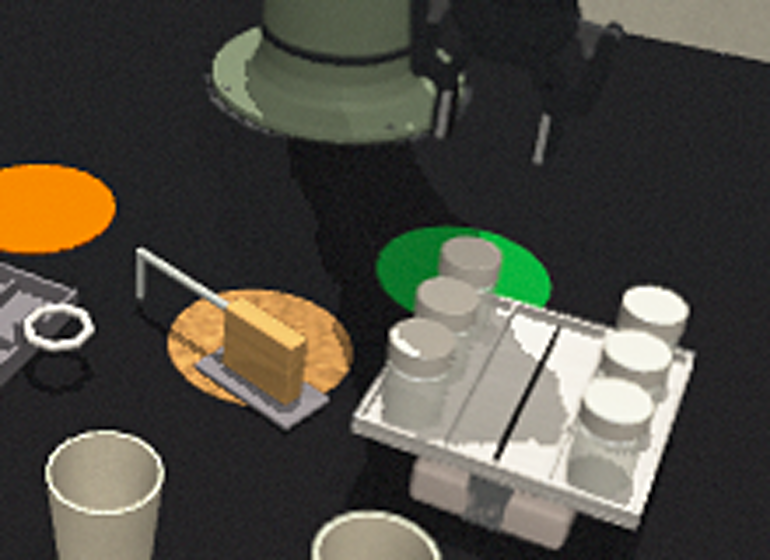

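All six jars stand in the lanes, 3+3. Now the displaced hook: foot centre ~crop (254,234), mat centre ~crop (296,336).

```bash
python3 -c "
from h import *
def f(pts,z): return np.array([px2w('top',200+(x+.5)/5-.5,150+(y+.5)/5-.5,z)[:2] for x,y in pts])
a=f([(180,150),(368,225),(330,316),(140,245)],8);print(a.round(0).tolist(),a.mean(0))
g=f([(153,207),(172,167),(308,222),(292,259)],67);print(g.round(0).tolist(),g.mean(0))
t=f([(528,324)],60)[0];print(t)
m=f([(296,180),(296,494),(137,336),(455,336)],3);print(m.mean(0))
for o in (a.mean(0),g.mean(0)):
  d=t-o;print(np.degrees(np.arctan2(d[1],d[0])),np.hypot(*d))
for v in (a[1]-a[0],a[2]-a[3],g[2]-g[1],g[3]-g[0]): print(np.degrees(np.arctan2(v[1],v[0])))
plan((np.r_[(a.mean(0)+g.mean(0))/2,200]),-22,8,1)
"
```

```text
[[555.0, 163.0], [518.0, 71.0], [474.0, 88.0], [508.0, 180.0]] [513.77632385 125.66152261]
[[515.0, 160.0], [534.0, 152.0], [509.0, 90.0], [492.0, 97.0]] [512.33996053 124.61604801]
[464.29098336  -8.10302358]
[465.67289698 104.93920187]
-110.30163232023999 142.62451662272412
-109.90203971006741 141.1490565715925
-111.63196686066085
-110.08961375842988
-111.83343915944329
-110.22156565535526
cur yaw 88.5 tilt 0.09 tcp [446.4 256.5 216.3] t 58.9 w 60.0 F [ 0.4 -0.5  0.3]
[[0.002,-0.0088,-0.0162,0.241,0,0,1],[0.002,-0.0124,-0.0136,0.241,0,0,1],[0.002,-0.0153,-0.0103,0.241,0,0,1],[0.002,-0.0173,-0.0064,0.241,0,0,1],[0.002,-0.0183,-0.002,0.241,0,0,1],[0.002,-0.0183,0.0024,0.241,0,0,1],[0.002,-0.0172,0.0067,0.241,0,0,1],[0.002,-0.0151,0.0106,0.241,0,0,1]]
```

```bash
python3 -c "
from h import *
plan((513,125,205),-20.5,12,1)
"
```

```text
cur yaw 88.5 tilt 0.09 tcp [446.4 256.5 216.3] t 58.9 w 60.0 F [ 0.4 -0.5  0.3]
[[0.0009,-0.0058,-0.0108,0.159,0,0,1],[0.0009,-0.0075,-0.0098,0.159,0,0,1],[0.0009,-0.0089,-0.0085,0.159,0,0,1],[0.0009,-0.0101,-0.0069,0.159,0,0,1],[0.0009,-0.0111,-0.0053,0.159,0,0,1],[0.0009,-0.0118,-0.0034,0.159,0,0,1],[0.0009,-0.0122,-0.0015,0.159,0,0,1],[0.0009,-0.0123,0.0004,0.159,0,0,1],[0.0009,-0.0121,0.0023,0.159,0,0,1],[0.0009,-0.0115,0.0042,0.159,0,0,1],[0.0009,-0.0107,0.006,0.159,0,0,1],[0.0009,-0.0096,0.0076,0.159,0,0,1]]
```

apply_moves --moves '[[[0.001,-0.006,-0.011,0.159,0,0,1],[0.001,-0.0075,-0.01,0.159,0,0,1],[0.001,-0.009,-0.0085,0.159,0,0,1],[0.001,-0.01,-0.007,0.159,0,0,1],[0.001,-0.011,-0.0055,0.159,0,0,1],[0.001,-0.012,-0.0035,0.159,0,0,1],[0.001,-0.012,-0.0015,0.159,0,0,1],[0.001,-0.0125,0.0005,0.159,0,0,1],[0.001,-0.012,0.0025,0.159,0,0,1],[0.001,-0.0115,0.004,0.159,0,0,1],[0.001,-0.0105,0.006,0.159,0,0,1],[0.001,-0.0095,0.0075,0.159,0,0,1]]]'

```text
t: 60.38
tcp_pos: [512.8, 124.2, 204.3]
ee_rot: [0.129, 0.696, -0.13, 0.695]
wrist_force: [-0.5, -0.1, -0.7]
gripper_width: 85.3
```

apply_moves --moves '[[[0,0,0,0,0,0,1],[0,0,0,0,0,0,1],[0,0,0,0,0,0,1]]]'

```text
t: 60.75
tcp_pos: [512.8, 125.2, 205.1]
ee_rot: [0.127, 0.696, -0.127, 0.696]
wrist_force: [-0.1, 0.5, -0.4]
gripper_width: 85.4
```

```bash
python3 -c "
from h import *
plan((513,125,26),-20.5,1,1)
crop('scene','e4.png',280,110,460,270,4)
"
```

```text
cur yaw -20.6 tilt 0.02 tcp [512.8 125.2 205.1] t 60.8 w 85.4 F [-0.1  0.5 -0.4]
[[0.1791,-0.0001,0.0004,0,0,0,1]]
```

View pics/e4.png

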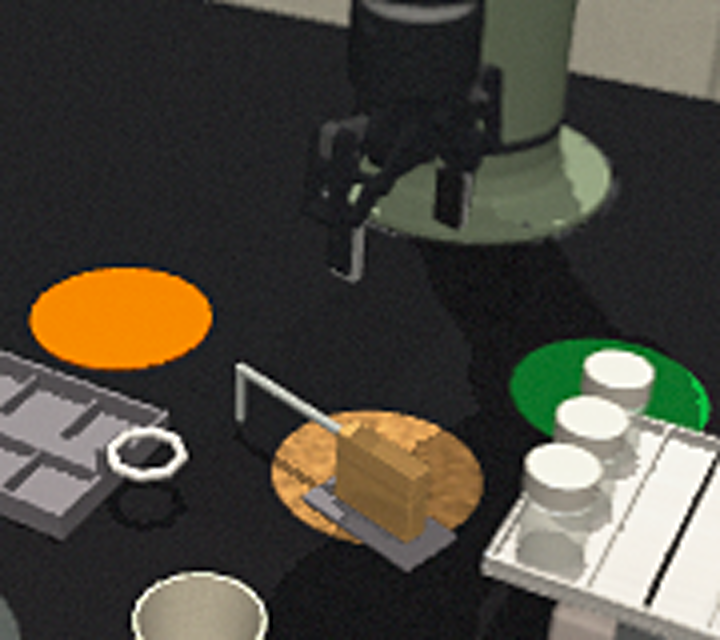

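apply_moves --moves '[[[0.05,0,0,0,0,0,1],[0.05,0,0,0,0,0,1],[0.04,0,0,0,0,0,1],[0.025,0,0,0,0,0,1],[0.014,0,0,0,0,0,1],[0,0,0,0,0,0,1],[0,0,0,0,0,0,0],[0,0,0,0,0,0,-1],[0,0,0,0,0,0,-1],[0,0,0,0,0,0,-1],[0,0,0,0,0,0,-1],[0,0,0,0,0,0,-1]]]'

```text
t: 62.3
tcp_pos: [513.2, 125.0, 26.6]
ee_rot: [0.128, 0.695, -0.127, 0.696]
wrist_force: [-1.0, 0.3, 5.6]
gripper_width: 19.6
```

apply_moves --moves '[[[-0.015,0,0,0,0,0,-1],[-0.02,0,0,0,0,0,-1],[0,0,0,0,0,0,-1],[0,0,0,0,0,0,-1]]]'

```text
t: 62.8
tcp_pos: [512.9, 125.0, 61.1]
ee_rot: [0.128, 0.696, -0.128, 0.695]
wrist_force: [0.5, -0.3, -2.0]
gripper_width: 19.5
```

```bash
python3 -c "
from h import *
plan((466,104.5,63),-21,4,-1)
crop('scene','e5.png',280,110,460,270,4)
"
```

```text
cur yaw -20.8 tilt 0.01 tcp [512.9 125.   61.1] t 62.8 w 19.5 F [ 0.5 -0.3 -2. ]
[[-0.0005,-0.0089,-0.0091,0,0,0,-1],[-0.0005,-0.0089,-0.0091,0,0,0,-1],[-0.0005,-0.0089,-0.0091,0,0,0,-1],[-0.0005,-0.0089,-0.0091,0,0,0,-1]]
```

View pics/e5.png

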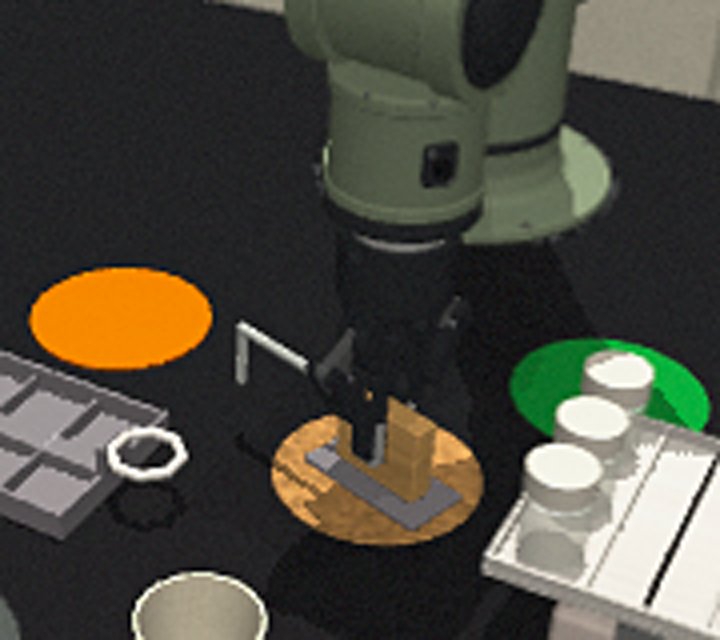

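apply_moves --moves '[[[0,-0.009,-0.009,0,0,0,-1],[0,-0.009,-0.009,0,0,0,-1],[0,-0.009,-0.009,0,0,0,-1],[0,-0.009,-0.009,0,0,0,-1],[0,0,0,0,0,0,-1],[0.02,0,0,0,0,0,-1],[0.012,0,0,0,0,0,-1],[0,0,0,0,0,0,-1],[0,0,0,0,0,0,-1]]]'

```text
t: 63.98
tcp_pos: [466.8, 103.8, 29.5]
ee_rot: [0.128, 0.695, -0.128, 0.696]
wrist_force: [0.2, 0.2, -2.4]
gripper_width: 19.8
```

```bash
python3 -c "
from h import *
plan((466,104.5,26.5),-20.8,1,-1)
crop('scene','e6.png',280,110,460,270,4)
"
```

```text
cur yaw -20.8 tilt 0.02 tcp [466.8 103.8  29.5] t 64.0 w 19.8 F [ 0.2  0.2 -2.4]
[[0.003,0.0003,-0.001,0,0,0,-1]]
```

View pics/e6.png

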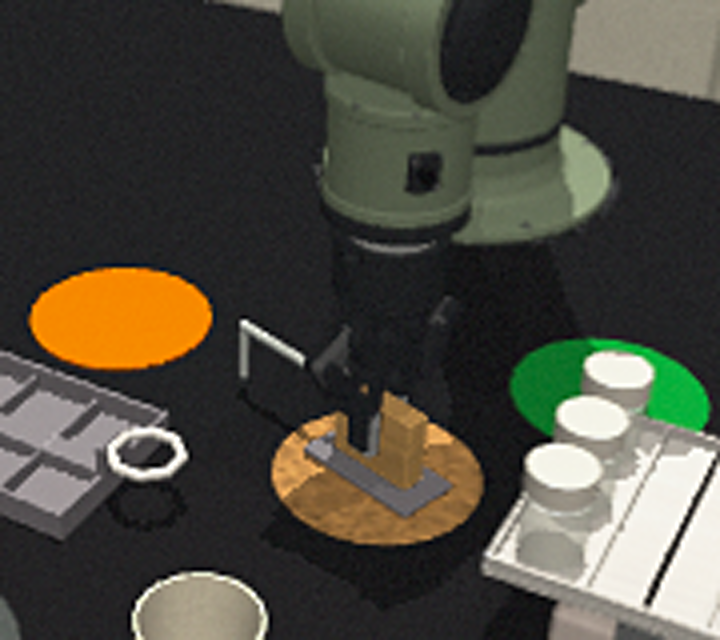

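apply_moves --moves '[[[0.002,0,0,0,0,0,-1],[0.001,0,0,0,0,0,-1],[0,0,0,0,0,0,-1],[0,0,0,0,0,0,-1]]]'

```text
t: 64.53
tcp_pos: [466.8, 104.0, 26.5]
ee_rot: [0.128, 0.695, -0.128, 0.696]
wrist_force: [-0.8, 0.6, 7.0]
gripper_width: 19.8
```

The reading is +7 N upward, so the foot is on the mat. Release and back off upward.

apply_moves --moves '[[[0,0,0,0,0,0,0],[0,0,0,0,0,0,1],[0,0,0,0,0,0,1],[0,0,0,0,0,0,1],[-0.02,0,0,0,0,0,1],[-0.05,0,0,0,0,0,1],[-0.05,0,0,0,0,0,1],[-0.05,0,0,0,0,0,1],[-0.05,0,0,0,0,0,1],[0,0,0,0,0,0,1]]]'

```text
t: 65.78
tcp_pos: [467.8, 104.3, 249.0]
ee_rot: [0.129, 0.694, -0.126, 0.697]
wrist_force: [-0.2, 0.5, 0.3]
gripper_width: 85.5
```

```bash
python3 -c "
from h import *
st()
crop('scene','e7.png',180,110,520,290,2.3)
crop('top','e8.png',90,70,450,270,2.2)
"
```

```text
t 65.78 tcp [467.8 104.3 249. ] w 85.5 F [-0.2  0.5  0.3]
q [-0.938  0.34   0.761  1.981 -0.295  0.926 -0.389]
axes x,y,z [[0.004, 0.003, -1.0], [0.355, 0.935, 0.004], [0.935, -0.355, 0.003]]
```

View pics/e7.png

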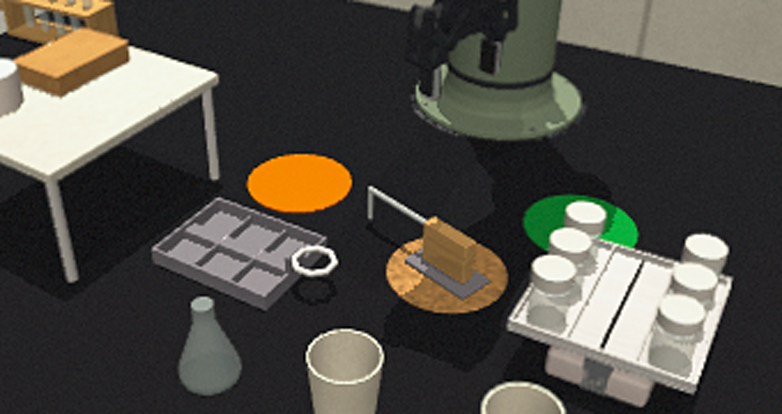

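View pics/e8.png

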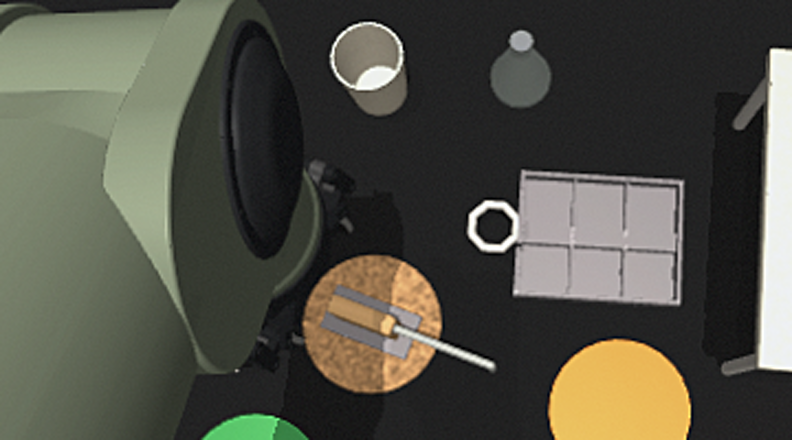

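The hook is back in the middle of the mat, and the tote is unchanged. I'll move the arm aside to check the tray lanes from above.

apply_moves --moves '[[[-0.01,-0.045,0,0,0,0,1],[-0.01,-0.045,0,0,0,0,1],[-0.01,-0.045,0,0,0,0,1],[0,-0.045,0,0,0,0,1],[0,-0.045,0,0,0,0,1],[0,-0.02,0,0,0,0,1],[0,0,0,0,0,0,1],[0,0,0,0,0,0,1]]]'

```text
t: 66.88
tcp_pos: [379.6, -124.5, 275.7]
ee_rot: [0.127, 0.696, -0.128, 0.695]
wrist_force: [0.2, 0.3, 1.1]
gripper_width: 85.4
```

```bash
python3 -c "
from h import *
st()
p,d=crop('top','f1.png',90,130,350,270,3)
for nm,u,v in (('L',0,0),): pass
m=(p.min(2)>225).astype(np.uint8)
C=cloud('top',d); M=(C[...,2]>120)&(C[...,2]<145)&(C[...,1]>180)&(C[...,1]<450)&(C[...,0]>400)&(C[...,0]<620)
n,l,s,c=cv2.connectedComponentsWithStats(M.astype(np.uint8))
for i in range(1,n):
  if s[i,4]>60:
    z=np.median(C[l==i][:,2]); w=px2w('top',*c[i],132); o=w[:2]-[504.5,321.5]; print(s[i,4],c[i].round(1),w[:2].round(1),'z',z.round(1),'tray xy',round(o@[.9996,-.027],1),round(o@[.027,.9996],1))
"
```

```text
t 66.88 tcp [ 379.6 -124.5  275.7] w 85.4 F [0.2 0.3 1.1]
q [-0.662  0.132  0.931  2.12  -0.129  0.948 -0.022]
axes x,y,z [[-0.001, -0.0, -1.0], [0.355, 0.935, -0.001], [0.935, -0.355, -0.001]]
370 [120.9 163.6] [561.4 381.3] z 132.0 tray xy 55.2 61.3
349 [180.  165.9] [556.1 252.2] z 131.4 tray xy 53.4 -67.9
361 [117.3 190.1] [504.2 383.2] z 132.0 tray xy -2.0 61.7
361 [177.4 190.2] [504.1 254. ] z 131.6 tray xy 1.4 -67.5
379 [114.3 216.9] [447.6 384. ] z 132.1 tray xy -58.5 60.9
372 [175.3 218.3] [445.8 254.2] z 131.4 tray xy -56.9 -68.9
```

View pics/f1.png

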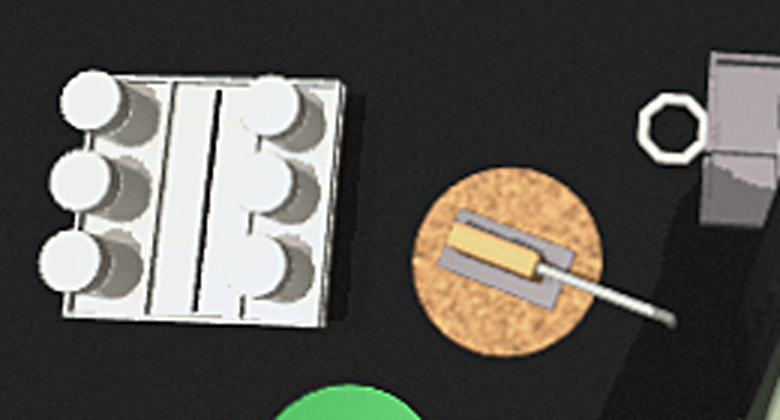

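```bash
python3 -c "
from h import *
print(ticket.sign_off()); st()"
```

```text
the job is handed in; nothing more can be done
None
the job is handed in; nothing more can be done
```

The job is done and handed in. The hook caught the ring, and the tote came straight out to shelf x ≈ −253 mm. All six jars then went into the tray lanes, three on each side. The hook tool was knocked about 40 mm off centre during the run. I picked it up again and re-seated it in the middle of the cork mat.

**What the last checks showed:**
- **Jars:** All the lids are about 132 mm above the bench, so every jar is seated on the tray and the tray is level to within 1 mm. They stand at tray x of about −58, 0 and +55 mm.
- **Lanes:** I measured the jars at y of about +61 and −68 mm against the nominal ±65 mm. That is within the ±11 mm allowed. Both sides read about 3.5 mm low, which looks like an error in the tray centre or lid measurement rather than misplaced jars.
- **Hook, tote and bystanders:** The hook is upright and centred on the mat to within a few mm, and the tote was still clear of the shelf. The flask and nearer cup were unmoved in the last wide views. The other cup was partly out of frame there, but it looked unmoved in the last full top view, taken mid-run.
- **Arm:** It was clear of everything when I handed in, at about 67 s. No check failed.

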